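Pry the split ring out of the round pick box

TASK

The lid of the round pick box is locked by a split steel ring in a groove, and the hooked pry pick that lifts it lies with its handle tucked under the low shelf. Draw the pick out by its steel shank, set it down upright with its handle clear of the shelf and let go, then take it by the wooden handle, reach its hook under the ring beside the split, lift that end and draw the ring out over the front rim with the pick, without fingering the ring while it sits in its groove. Finally set the pick down upright on its flat-bottomed handle on the bare work surface and lay the ring gently flat in the middle of the white coaster, leaving the box, the harmonica, the tuner, the sliding-lid box and the coaster where they are.

Things in the scene. Friction and masses are not known exactly. Their poses are not given: they have to be found in the camera images.
- pry_pick: Hooked pry pick, 158 mm long, 90 g, standing on its flat-bottomed wooden handle. Origin: centre of the handle's underside; x from handle to hook, z up. Handle: x -45 to +45 mm, 20 mm wide, 30 mm tall. Steel shank: level bar 8 mm wide, 6 mm tall, x 45 to 114 mm, centred at z 25 mm. At the start the whole handle lies under the shelf board and only shank and hook stick out.
- pick_shank (a point): Centre of the pick's shank bar, x 80 mm, z 25 mm in the pick's frame, about 25 mm outside the shelf's edge at the start: where it can be pinched from above.
- pick_toe (a point): Foot of the hook (x 110, y 0, z 3.2 mm in the pick's frame): here the round 6.4 mm bar that goes straight down from the shank ends, and a toe of the same thickness, level at z 3.2 mm, points back towards the handle, its rounded end at x 100 mm.
- shelf: Low teak shelf, fixed. Origin on the work surface under its centre. Board 360 (x) by 140 mm (y), from z 42 to 54 mm, on four thin legs 14 mm square at its corners; the pick sticks out of its -y side (board edge at y -70 mm).
- round_box: Round wooden pick box, fixed, 114 mm outer diameter, rim top at z 38.5 mm. Origin: centre of its underside; its front faces its own -x. Recess radius 49 mm; the ring's seat is at z 32 mm, so the ring lies sunk just below the rim. At the front (x below -14 mm) the floor is a pocket at z 18 mm: within 58 degrees of the front the ring is unsupported, with 14 mm of free space beneath.
- ring: Loose split steel ring (C shape), outer radius 47, inner radius 37 mm, 5 mm thick, 80 g. Origin: centre of the circle, in its underside; z up. The split, 25 degrees wide, is on its own -x side and faces the front of the box to within about 6 degrees at the start.
- ring_end_a (a point): On the underside of the ring band near the end on its +y side, radius 42 mm, 24 degrees from the split's middle: a place for the toe.
- ring_end_b (a point): The same near the end on the ring's -y side.
- keeper (a point): Brass keeper at the back of the box rim (this point: its inner edge, underside, box x 42.5, z 38.5 mm), 4 mm thick, within 35 degrees of the box's +x. It overhangs the ring's back edge by up to 4 mm, so the ring cannot rise straight up: tilt it up at the split by about 13 mm (more than 7, less than 20), draw it forward about 38 mm (box -x) and it rests across the front rim.
- coaster: White ceramic coaster, loose disc 120 mm in diameter, 8 mm thick, 250 g. Origin: centre of its underside.
- harmonica: Silver harmonica, 100 x 28 x 21 mm, lying on the shelf board. Bystander.
- tuner: Small plastic tuner, 72 x 30 x 14 mm, lying on the shelf board. Bystander.
- slide_box: Rectangular wooden box with sliding lid, 90 x 60 x 38 mm, on the work surface. Bystander.
Mind the look-alikes: they are no part of the job. What is meant by the ring is not red, and is the smaller of those in its own colour. Of the things shaped like the coaster, the white one is meant.

How it is judged:
On the way, in this order (a step that is already met when the one before it is completed fails the run):
1. the pick has been drawn out, its handle clear of the shelf, and lies released at rest (y of pry_pick in the frame of shelf below -0.105 m and contact force between the fingers and pry_pick below 0.1 N and linear speed of pry_pick below 0.02 m/s and height (world z) of pry_pick below 0.006 m), for 0.2 s.
2. the pick, held by its handle, has drawn the ring out of its groove, the fingers not touching the ring (horizontal distance between ring and round_box above 0.02 m and contact force between pry_pick and ring above 0.05 N and contact force between the fingers and ring below 0.1 N and contact force between the fingers and pry_pick above 0.5 N and x of the grasp point in the frame of pry_pick between -0.055 and 0.055 m), for 0.1 s.
At the end, for the whole second after the job is handed in: The ring lies flat (within 0.08 rad) and at rest on the coaster, its centre within 20 mm of the coaster's; the coaster lies flat on the work surface; the pick stands on its handle on the work surface (within 0.1 rad), at rest and not touching the ring; nothing is held (horizontal distance between ring and coaster below 0.02 m and angle between ring's own z axis and vertical below 0.08 rad and z of ring in the frame of coaster between 0.005 and 0.011 m and linear speed of each of ring, pry_pick below 0.02 m/s and height (world z) of pry_pick below 0.006 m and angle between pry_pick's own z axis and vertical below 0.1 rad and contact force between pry_pick and ring below 0.05 N and height (world z) of coaster below 0.004 m and angle between coaster's own z axis and vertical below 0.05 rad).
It fails at once if the fingers take hold of the ring while it sits in its groove (contact force between the fingers and ring above 0.5 N and horizontal distance between ring and round_box below 0.008 m and z of ring in the frame of round_box below 0.038 m).
It fails at once if the ring is dropped on the coaster (horizontal distance between ring and coaster below 0.04 m and height (world z) of ring below 0.03 m and linear speed of ring above 0.6 m/s).
It fails at once if a bystander is shifted by more than 25 mm (distance of any of harmonica, tuner, slide_box from where it was at the start of the episode above 0.025 m).
It fails at once if the coaster is shifted by more than 30 mm (distance of coaster from where it was at the start of the episode above 0.03 m).
It also fails if it takes over 69 s, if anything falls off the work surface, if the arm or the gripper's body presses on something with over 40 N, if the wrist force passes 120 N, or if a joint passes its speed limit or range.

ROBOT

A 6-joint arm with a two-finger parallel gripper is mounted at the origin on the work surface. World frame = base frame: x ahead of the robot, y to its left, z up, the work surface at z = 0. Lengths are in m, angles in rad, forces in N, time in s.
With the tool pointing down it reaches from about 0.225 to 0.875 m from the base axis. Payload 3.4 kg.
Tool frame: the origin (TCP) lies on the front face of the gripper's body, between the roots of the fingers; the fingertips stand 73 mm ahead of it and the grasp point (between the pads) lies 54 mm ahead of it; x points along the fingers, z is the direction in which the jaws open and shut, and the axes are right-handed (so a half turn about x gives the same grasp; the last joint's range is limited). The gripper opens to 85 mm and grips with 20 to 120 N. Pads are 22 mm wide; open, the fingers measure 114 mm over their backs; the gripper's body (76 mm by 85 mm) begins 54 mm behind the grasp point. The pads swing forward as they close: fully open they stand 13 mm farther back than shut.
Start: joints at [-1.283, 0.276, 1.505, -0, 1.361, -0.121], TCP at [0.229, -0.528, 0.304] pointing down, gripper open.
Joint ranges: [-2.89, 2.89], [-0.75, 2.08], [0.22, 2.7], [-1.18, 4.32], [0.11, 2.71], [-2.7, 2.7]. Speed limits (rad/s): [2.57, 2.57, 3.14, 3.14, 3.14, 3.14].

INTERFACE

Orientations are given as a unit quaternion [x, y, z, w].
In Python, from station import robot, cams, models gives the robot as it stands.
- The arm moves only by the tool apply_moves, never from a script. Its argument "increments" is a list of rows, each a list of 7 numbers: the shift along the tool's x, y, z scaled (see below), then the turn, a rotation vector about the tool's x, y, z scaled (see below), then the closure, from 0 (fully open) to 1 (shut). A call has 1 to 5 rows; each row shifts and turns the commanded pose from where the row before left it, along the tool's axes as they then stand; what a row does not reach is not made up. The controller multiplies each number of a shift by 150 mm and each number of a turn by 90 degrees. A row lasts 1/8 s, in which the tool goes at most 62.5 mm and 10.7 degrees, less where a joint would pass 70% of its speed; a pose out of reach is approached as far as the arm can. A call with a number of a shift or a turn outside -1 to 1 is refused whole. A call with a gripper value outside its range is refused whole. The fingers move at their own pace and stop on an object; "force" is the grip in N (left out, the last holds). Time passes only in rows, so rows that do not move let the fingers close. It gives the time, the measured TCP pose, the force and the opening at its end, in the units of the state.
- robot.state(): the state, without advancing time (a new reading comes with each control period).
- cams.snapshot(name): name is "side" or "top" or "wrist"; returns the picture (420x560x3 uint8, red, green, blue); there is no depth.
- cams.get_calibration(name): a dict with "mtx" (3x3 intrinsics, pixels), "eye" and "attitude" of the camera in the world. Camera axes: x right, y down, z forward; pixel columns grow to the right and rows downward; lengths in m; the calibration is good to about 2 mm. A picture is of the moment at which its call begins: read the wrist's pose just before it. get_calibration takes no time and is no camera call; for the wrist camera it gives the pose at the moment of the call.
- robot.close_job(): hands the job in, once; it reports no verdict.
Trained networks look in the newest picture that a camera, given by its name, has taken for a name from the list of things; names that differ only in an ending like _2 or _b are one class to them, and where a whole thing is asked for, a point or a joint stands for the part that bears it (a point fixed in the world has none). Each returns a list of dicts, best first, with "conf" (0 to 1); they miss things now and then, are a little off and sometimes report something else, mostly with a low value. They report only what shows in the picture. A call takes as long as a camera call. They do not tell look-alikes from the thing itself.
- models.find_in(camera, name): "location" ([x, y, z] in m, in world coordinates, good to about 4 mm: the middle of the surface that is visible of it).
- models.silhouettes(camera, name): "region" (420x560 bool, what is visible of it).
- models.mark_of(camera, name): "location" ([x, y, z] in m, in world coordinates, good to about 4 mm: a listed point, or the origin of a listed thing).
The state is a dict: "clock": time; "joint_pos": joint angles; "qd": joint speeds; "joint_torque": joint torques, N m; "ee_pos": TCP position; "tool_rot": TCP orientation; "force": force on the tool from outside, world axes, zero at the start; "ft_torque": the same for the moment, N m; "opening": finger opening in m.
Only numpy, scipy, OpenCV 4.12 (cv2) and the standard library are available. Lean on these libraries where they do the work, as an engineer would, in place of code of your own. Each camera call takes 0.05 s, during which the arm holds its last target.

## Working session

There is one attempt and no reset: what is moved stays moved. The work goes in short steps, Python scripts to look and compute and a tool call to move; the robot and the scene stay as the last step left them, time stands still between calls to the robot, and variables do not carry over. Pictures are saved under pics/ and viewed, and the job is handed in when it is done.

Besides the shell and the picture viewer there is one more tool, called after ">>>" by a JSON object that holds its "api" and its "payload", one argument or row to a line. apply_moves: Moves the arm, as the interface text tells. Its arguments: {"type":"object","properties":{"increments":{"type":"array","items":{"type":"array","items":{"type":"number","minimum":-1,"maximum":1}}},"force":{"type":"number"}},"required":["increments"]}

```bash
ls; mkdir -p pics; cat > h.py <<'E'
import numpy as np, cv2
from station import robot, cams, models
from scipy.spatial.transform import Rotation as R
def snap(c,n):
    im=cams.snapshot(c); cv2.imwrite(f'pics/{n}.png',cv2.cvtColor(im,cv2.COLOR_RGB2BGR)); return im
def cal(c):
    k=cams.get_calibration(c); return k
def rot(k):
    a=np.array(k['attitude']); return a if a.shape==(3,3) else R.from_quat(a).as_matrix()
def px2w(k,u,v,z):
    d=rot(k)@np.linalg.inv(np.array(k['mtx']))@np.array([u,v,1.]); e=np.array(k['eye']); return e+d*(z-e[2])/d[2]
def w2px(k,p):
    q=np.array(k['mtx'])@rot(k).T@(np.array(p)-np.array(k['eye'])); return q[:2]/q[2]
E
python3 - <<'E'
from h import *
for c in ['top','side','wrist']:
    snap(c,c+'0'); print(c,cal(c))
print(robot.state())
for n in ['pry_pick','pick_shank','pick_toe','shelf','round_box','ring','ring_end_a','ring_end_b','keeper','coaster','harmonica','tuner','slide_box']:
    print(n,[(np.round(d['location'],3).tolist(),round(d['conf'],2)) for d in models.mark_of('top',n)])
E
```

```text
pics
top {'mtx': array([[379.87491537,   0.        , 279.22137931],
       [  0.        , 379.87491537, 208.34285931],
       [  0.        ,   0.        ,   1.        ]]), 'eye': array([ 0.45505465, -0.02341196,  1.03125194]), 'attitude': array([-0.69992045,  0.71196458, -0.02844418,  0.04907872])}
side {'mtx': array([[517.48535394,   0.        , 281.95736786],
       [  0.        , 517.48535394, 217.40495818],
       [  0.        ,   0.        ,   1.        ]]), 'eye': array([0.39482401, 0.96305809, 1.07362874]), 'attitude': array([-0.09511915,  0.92336328, -0.37014002,  0.03672828])}
wrist {'mtx': array([[371.30363184,   0.        , 281.4645036 ],
       [  0.        , 371.30363184, 206.71934818],
       [  0.        ,   0.        ,   1.        ]]), 'eye': array([ 0.29306351, -0.50047476,  0.37289875]), 'attitude': array([ 0.82756618, -0.54319181, -0.07863278,  0.11787178])}
{'clock': 0.15, 'joint_pos': array([-1.28300039e+00,  2.76452256e-01,  1.50587310e+00, -6.28203801e-07,
        1.36072835e+00, -1.21028555e-01]), 'qd': array([ 0.00205307, -0.00071395, -0.0051371 ,  0.00016221
[... 766 characters left out ...]
6], 0.78), ([0.877, -0.053, -0.0], 0.72), ([0.643, 0.004, 0.033], 0.68), ([0.858, -0.082, 0.002], 0.65), ([0.694, 0.195, -0.003], 0.56), ([0.739, -0.266, 0.003], 0.54)]
ring_end_b [([0.672, 0.154, -0.001], 0.83), ([0.628, -0.031, 0.036], 0.78), ([0.877, -0.053, -0.0], 0.72), ([0.643, 0.004, 0.033], 0.68), ([0.858, -0.082, 0.002], 0.65), ([0.694, 0.195, -0.003], 0.56), ([0.739, -0.266, 0.003], 0.54)]
keeper [([0.713, -0.033, 0.036], 0.59)]
coaster [([0.514, -0.248, 0.001], 0.96), ([0.526, -0.417, 0.006], 0.91), ([0.315, -0.235, -0.0], 0.83)]
harmonica [([0.559, 0.363, 0.056], 0.81)]
tuner [([0.407, 0.354, 0.057], 0.53), ([0.673, -0.027, 0.032], 0.51)]
slide_box [([0.742, -0.27, 0.004], 0.97)]
```

View pics/top0.png

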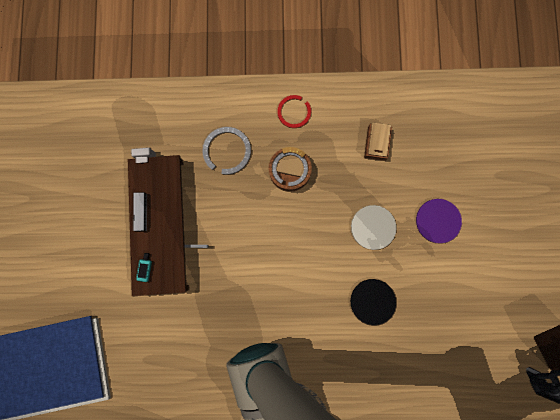

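View pics/side0.png

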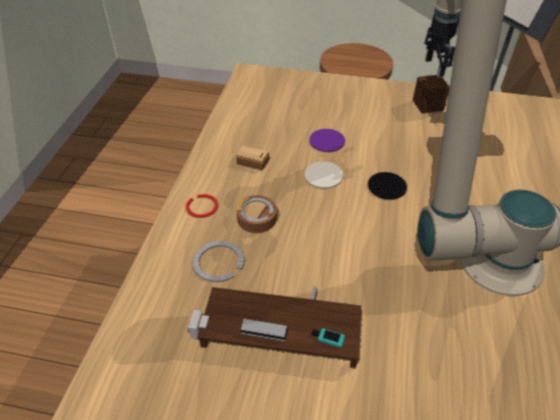

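View pics/wrist0.png

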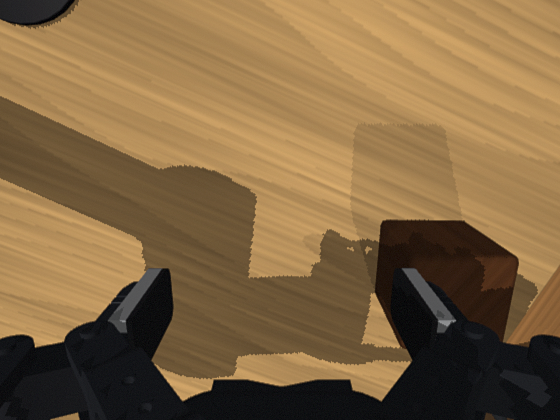

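```bash
python3 - <<'E'
from h import *
s=robot.state(); M=R.from_quat(s['tool_rot']).as_matrix(); print(M.round(3))
k=cal('wrist'); print('cam in tool',(M.T@(np.array(k['eye'])-s['ee_pos'])).round(4)); print((M.T@rot(k)).round(3))
im=cv2.imread('pics/top0.png')
a=cv2.resize(im[130:210,250:340],None,fx=8,fy=8,interpolation=cv2.INTER_CUBIC)[:600,:720]
cv2.imwrite('pics/top0z.png',a)
b=cv2.resize(im[200:290,120:230],None,fx=6,fy=6,interpolation=cv2.INTER_CUBIC); cv2.imwrite('pics/top0p.png',b)
k=cal('top')
for u,v,z in [(190,246,.025),(211,246,.025),(182,160,.054),(188,294,.054)]: print(u,v,px2w(k,u,v,z).round(4))
E
```

```text
[[ 0.     0.918  0.398]
 [-0.     0.398 -0.918]
 [-1.    -0.     0.   ]]
cam in tool [-0.0696  0.0699  0.0009]
[[ 0.001 -0.281  0.96 ]
 [ 0.    -0.96  -0.281]
 [ 1.     0.    -0.001]]
190 246 [0.47   0.2437 0.025 ]
211 246 [0.4691 0.1876 0.025 ]
182 160 [0.6965 0.2597 0.054 ]
188 294 [0.348  0.2399 0.054 ]
```

View pics/top0z.png

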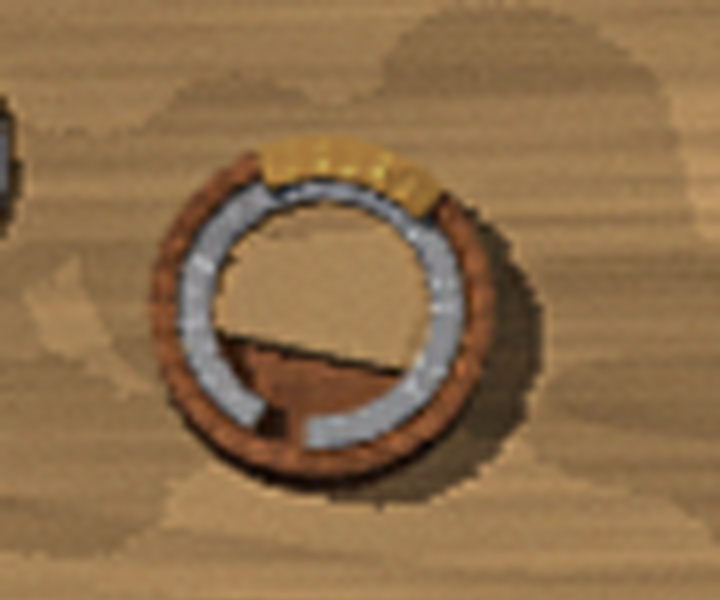

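View pics/top0p.png

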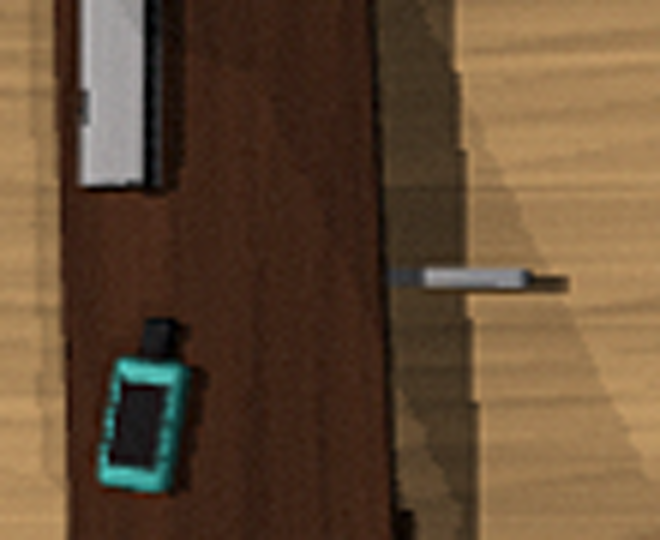

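```bash
cat >> h.py <<'E'
def plan(target,yaw,n,start=None,g=0,trans_only=False,dec=3):
    """print n rows toward target pos / yaw(deg of tool z), tool down"""
    s=robot.state(); M=R.from_quat(s['tool_rot']).as_matrix(); p=np.array(s['ee_pos'])
    Mt=np.column_stack([[0,0,-1],[-np.sin(np.radians(yaw)),np.cos(np.radians(yaw)),0],[np.cos(np.radians(yaw)),np.sin(np.radians(yaw)),0]])
    Mt[:,1]=np.cross(Mt[:,2],Mt[:,0])
    dR=R.from_matrix(M.T@Mt).as_rotvec()
    rows=[]
    t=np.array(target)
    for i in range(n):
        d=M.T@((t-p)/(n-i)); dr=R.from_matrix(M.T@Mt).as_rotvec()/(n-i)
        r=np.concatenate([np.round(d/0.15,dec),np.round(dr/(np.pi/2),dec)])
        rows.append(r.tolist()+[g]); p=p+M@(r[:3]*.15); M=M@R.from_rotvec(r[3:]*np.pi/2).as_matrix()
    for i in range(0,n,5): print([ [float(x) for x in q] for q in rows[i:i+5]])
    print('end',p.round(4), 'maxmm',max(np.linalg.norm(r[:3])*150 for r in rows),'maxdeg',max(np.linalg.norm(r[3:6])*90 for r in rows))
E
python3 -c "
from h import *
plan([.469,.225,.2],0,15)"
```

```text
[[0.046, 0.231, -0.264, -0.049, 0.0, 0.0, 0.0], [0.046, 0.251, -0.246, -0.049, 0.0, 0.0, 0.0], [0.046, 0.269, -0.226, -0.049, 0.0, 0.0, 0.0], [0.046, 0.285, -0.205, -0.049, 0.0, 0.0, 0.0], [0.046, 0.3, -0.182, -0.049, 0.0, 0.0, 0.0]]
[[0.046, 0.313, -0.158, -0.049, 0.0, 0.0, 0.0], [0.046, 0.325, -0.134, -0.05, 0.0, 0.0, 0.0], [0.046, 0.334, -0.108, -0.049, 0.0, 0.0, 0.0], [0.046, 0.342, -0.082, -0.05, 0.0, 0.0, 0.0], [0.046, 0.347, -0.055, -0.049, 0.0, 0.0, 0.0]]
[[0.046, 0.35, -0.028, -0.05, 0.0, 0.0, 0.0], [0.047, 0.351, -0.0, -0.049, 0.0, 0.0, 0.0], [0.046, 0.35, 0.026, -0.05, 0.0, 0.0, 0.0], [0.047, 0.347, 0.054, -0.049, 0.0, 0.0, 0.0], [0.046, 0.342, 0.08, -0.05, 0.0, 0.0, 0.0]]
end [0.4689 0.225  0.2001] maxmm 53.20328937199279 maxdeg 4.5
```

>>> {"api": "apply_moves", "payload": {
  "increments": [
    [0.046, 0.231, -0.264, -0.049, 0, 0, 0],
    [0.046, 0.251, -0.246, -0.049, 0, 0, 0],
    [0.046, 0.269, -0.226, -0.049, 0, 0, 0],
    [0.046, 0.285, -0.205, -0.049, 0, 0, 0],
    [0.046, 0.3, -0.182, -0.049, 0, 0, 0]
  ],
  "force": 40
}}

```text
clock: 1.42
ee_pos: [0.309, -0.2753, 0.2694]
tool_rot: [0.267, 0.654, -0.267, 0.655]
force: [-0.1, -0.1, 0.9]
opening: 0.0854
```

>>> {"api": "apply_moves", "payload": {
  "increments": [
    [0.046, 0.313, -0.158, -0.049, 0, 0, 0],
    [0.046, 0.325, -0.134, -0.05, 0, 0, 0],
    [0.046, 0.334, -0.108, -0.049, 0, 0, 0],
    [0.046, 0.342, -0.082, -0.05, 0, 0, 0],
    [0.046, 0.347, -0.055, -0.049, 0, 0, 0]
  ]
}}

```text
clock: 2.05
ee_pos: [0.3893, -0.0243, 0.2351]
tool_rot: [0.136, 0.693, -0.136, 0.695]
force: [0.9, -0.7, -0.1]
opening: 0.0855
```

>>> {"api": "apply_moves", "payload": {
  "increments": [
    [0.046, 0.35, -0.028, -0.05, 0, 0, 0],
    [0.047, 0.351, 0, -0.049, 0, 0, 0],
    [0.046, 0.35, 0.026, -0.05, 0, 0, 0],
    [0.047, 0.347, 0.054, -0.049, 0, 0, 0],
    [0.046, 0.342, 0.08, -0.05, 0, 0, 0]
  ]
}}

```text
clock: 2.68
ee_pos: [0.4694, 0.2269, 0.2]
tool_rot: [-0.001, 0.707, 0.001, 0.707]
force: [1.3, -0.4, 0.4]
opening: 0.0854
```

```bash
python3 - <<'E'
from h import *
s=robot.state(); print(s['clock'],s['ee_pos'],R.from_quat(s['tool_rot']).as_matrix().round(3),s['joint_pos'].round(2),s['force'])
k=cal('wrist'); snap('wrist','w1')
for n in ['pick_shank','pick_toe','pry_pick']:
    print(n,[(np.round(d['location'],3).tolist(),round(d['conf'],2)) for d in models.mark_of('wrist',n)])
np.save('kw.npy',k,allow_pickle=True)
E
```

```text
2.675 [0.46940468 0.22685413 0.20002621] [[ 0.001 -0.003  1.   ]
 [-0.     1.     0.003]
 [-1.    -0.     0.001]] [ 0.32  0.28  1.78 -0.    1.08  0.31] [ 1.30344472 -0.3517299   0.38292001]
pick_shank [([0.472, 0.231, 0.024], 0.83)]
pick_toe [([0.466, 0.207, 0.009], 0.74)]
pry_pick []
```

View pics/w1.png

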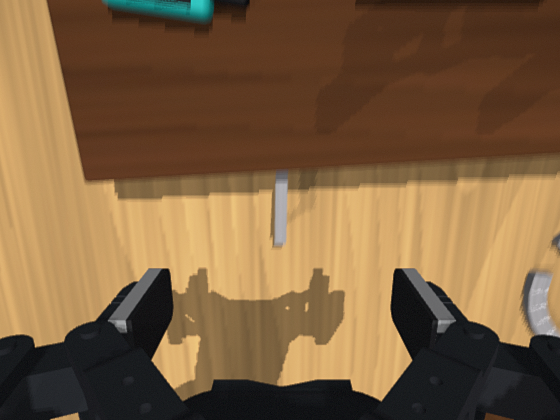

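```bash
python3 - <<'E'
from h import *
k=np.load('kw.npy',allow_pickle=True).item()
for u,v,z in [(282.5,174,.028),(279.5,246,.028),(85,181,.054),(555,152,.054),(282,173,.054)]: print(u,v,px2w(k,u,v,z).round(4))
E
```

```text
282.5 174 [0.4692 0.2488 0.028 ]
279.5 246 [0.4673 0.1976 0.028 ]
85 181 [0.352  0.2493 0.054 ]
555 152 [0.6272 0.2675 0.054 ]
282 173 [0.4688 0.2546 0.054 ]
```

>>> {"api": "apply_moves", "payload": {
  "increments": [
    [0.2, -0.002, -0.006, 0, 0, 0, 0],
    [0.2, 0, 0, 0, 0, 0, 0],
    [0.2, 0, 0, 0, 0, 0, 0],
    [0.2, 0, 0, 0, 0, 0, 0.5],
    [0, 0, 0, 0, 0, 0, 1]
  ],
  "force": 40
}}

```text
clock: 3.5
ee_pos: [0.4663, 0.2228, 0.0787]
tool_rot: [-0.0, 0.709, -0.001, 0.705]
force: [0.4, -0.0, -0.1]
opening: 0.0513
```

>>> {"api": "apply_moves", "payload": {
  "increments": [
    [0, 0, 0, 0, 0, 0, 1],
    [0, 0, 0, 0, 0, 0, 1],
    [0, 0, 0, 0, 0, 0, 1]
  ]
}}

```text
clock: 3.88
ee_pos: [0.4689, 0.2247, 0.0815]
tool_rot: [-0.0, 0.706, 0.0, 0.708]
force: [-0.5, -0.9, 5.3]
opening: 0.0067
```

```bash
python3 - <<'E'
from h import *
s=robot.state(); print(s['clock'],s['ee_pos'],s['opening'],s['force'])
snap('wrist','w2')
E
```

```text
3.875 [0.46888824 0.22473541 0.08145549] 0.0066720243374923755 [-0.46403523 -0.85563328  5.28890078]
```

View pics/w2.png

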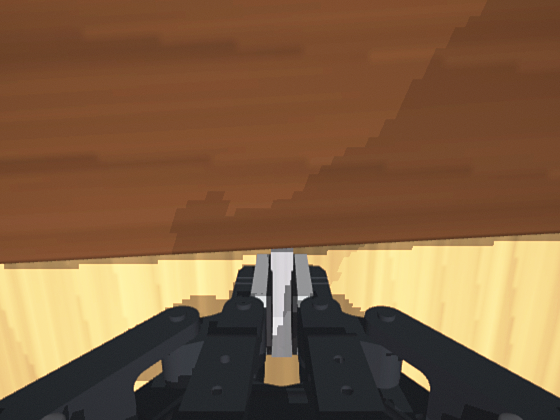

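>>> {"api": "apply_moves", "payload": {
  "increments": [
    [0, -0.05, 0, 0, 0, 0, 1],
    [0, -0.12, 0, 0, 0, 0, 1],
    [0, -0.15, 0, 0, 0, 0, 1],
    [0, -0.15, 0, 0, 0, 0, 1],
    [0, -0.15, 0, 0, 0, 0, 1]
  ]
}}

```text
clock: 4.55
ee_pos: [0.4694, 0.1321, 0.0814]
tool_rot: [0.001, 0.706, 0.001, 0.709]
force: [0.4, 4.2, 6.9]
opening: 0.0066
```

>>> {"api": "apply_moves", "payload": {
  "increments": [
    [0, -0.15, 0, 0, 0, 0, 1],
    [0, -0.13, 0, 0, 0, 0, 1],
    [0, -0.1, 0, 0, 0, 0, 1],
    [0, 0, 0, 0, 0, 0, 1],
    [0, 0, 0, 0, 0, 0, 1]
  ]
}}

```text
clock: 5.18
ee_pos: [0.4693, 0.0736, 0.0814]
tool_rot: [-0.001, 0.706, -0.0, 0.708]
force: [0.4, -4.6, 8.2]
opening: 0.0069
```

```bash
python3 - <<'E'
from h import *
s=robot.state(); print(s['clock'],s['ee_pos'],s['opening'],s['force'])
snap('wrist','w3');snap('side','s3')
E
```

```text
5.175 [0.4693345  0.07363048 0.0814141 ] 0.0068990135083433005 [ 0.40198925 -4.59545078  8.16109852]
```

View pics/w3.png

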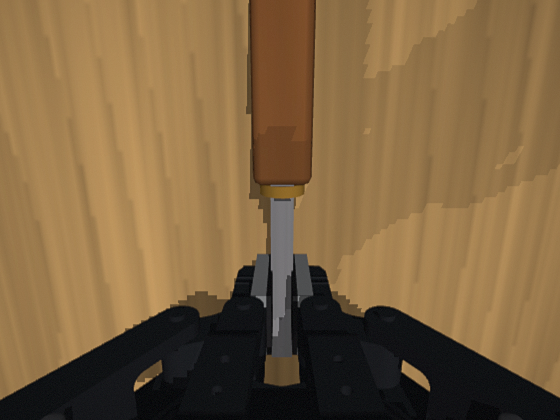

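View pics/s3.png

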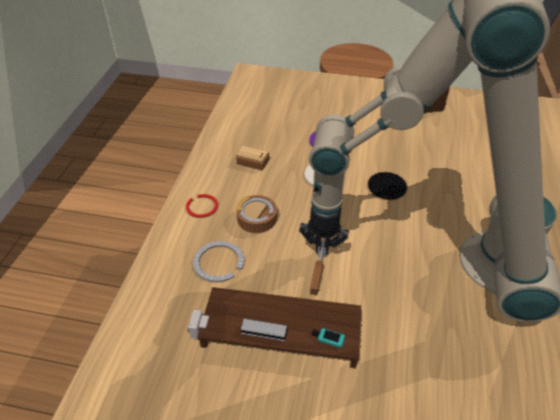

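>>> {"api": "apply_moves", "payload": {
  "increments": [
    [0, 0, 0, 0, 0, 0, 0.6],
    [0, 0, 0, 0, 0, 0, 0.4],
    [-0.2, 0, 0, 0, 0, 0, 0],
    [-0.35, 0, 0, 0, 0, 0, 0],
    [-0.25, 0.1, 0, 0, 0, 0, 0]
  ]
}}

```text
clock: 5.9
ee_pos: [0.4682, 0.0895, 0.2017]
tool_rot: [0.0, 0.707, -0.0, 0.707]
force: [-0.3, -0.2, -0.1]
opening: 0.0856
```

```bash
python3 - <<'E'
from h import *
s=robot.state(); print(s['clock'],s['ee_pos'],s['opening'],s['force'])
k=cal('wrist'); snap('wrist','w4'); np.save('kw.npy',k,allow_pickle=True)
for n in ['pick_shank','pick_toe','pry_pick']:
    print(n,[(np.round(d['location'],3).tolist(),round(d['conf'],2)) for d in models.mark_of('wrist',n)])
E
```

```text
5.9 [0.46824857 0.08954658 0.20170862] 0.08560084618725117 [-0.28706079 -0.15432929 -0.07240844]
pick_shank [([0.47, 0.08, 0.026], 0.95)]
pick_toe [([0.47, 0.054, 0.009], 0.58)]
pry_pick [([0.476, 0.162, 0.001], 0.56)]
```

View pics/w4.png

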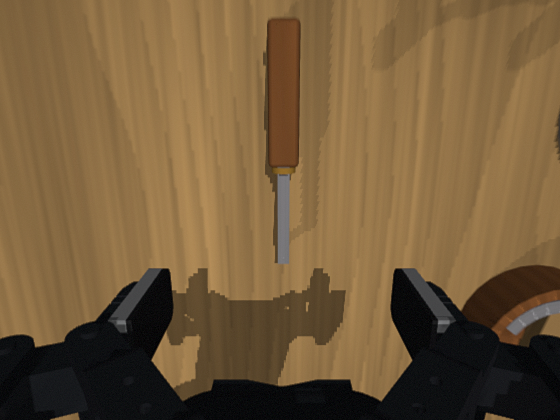

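```bash
python3 - <<'E'
from h import *
k=np.load('kw.npy',allow_pickle=True).item()
for u,v,z in [(284,19,.03),(283.5,166,.03),(282,263,.028)]: print(u,v,px2w(k,u,v,z).round(4))
plan([.469,.160,.08],0,5)
E
```

```text
284 19 [0.469  0.2044 0.03  ]
283.5 166 [0.4688 0.1169 0.03  ]
282 263 [0.4678 0.0466 0.028 ]
[[0.16, 0.093, 0.002, 0.0, 0.0, 0.0, 0.0], [0.16, 0.094, 0.001, 0.0, 0.0, 0.0, 0.0], [0.16, 0.093, 0.002, 0.0, 0.0, 0.0, 0.0], [0.161, 0.094, 0.001, 0.0, 0.0, 0.0, 0.0], [0.16, 0.093, 0.002, 0.001, 0.0, 0.0, 0.0]]
end [0.469 0.16  0.08 ] maxmm 27.965246288920824 maxdeg 0.09
```

>>> {"api": "apply_moves", "payload": {
  "increments": [
    [0.16, 0.15, 0.002, 0, 0, 0, 0],
    [0.2, 0.15, 0.002, 0, 0, 0, 0],
    [0.2, 0.1, 0, 0, 0, 0, 0],
    [0.2, 0.07, 0, 0, 0, 0, 0],
    [0.067, 0, 0, 0, 0, 0, 0.4]
  ],
  "force": 60
}}

```text
clock: 6.72
ee_pos: [0.4662, 0.16, 0.0729]
tool_rot: [-0.001, 0.71, -0.0, 0.705]
force: [0.0, 0.4, 0.4]
opening: 0.07
```

>>> {"api": "apply_moves", "payload": {
  "increments": [
    [0, 0, 0, 0, 0, 0, 1],
    [0, 0, 0, 0, 0, 0, 1],
    [0, 0, 0, 0, 0, 0, 1],
    [0, 0, 0, 0, 0, 0, 1]
  ]
}}

```text
clock: 7.22
ee_pos: [0.4694, 0.16, 0.0771]
tool_rot: [0.0, 0.706, 0.0, 0.708]
force: [0.4, -1.4, 3.6]
opening: 0.0189
```

```bash
python3 - <<'E'
from h import *
s=robot.state(); print(s['clock'],s['ee_pos'],s['opening'],s['force'])
snap('wrist','w5')
snap('top','t5')
im=cv2.imread('pics/t5.png')
a=cv2.resize(im[130:210,250:340],None,fx=8,fy=8,interpolation=cv2.INTER_CUBIC)[:600,:720]
cv2.imwrite('pics/t5z.png',a)
E
```

```text
7.225 [0.46944602 0.16002226 0.0771215 ] 0.018899929792954233 [ 0.44339855 -1.40764279  3.64645971]
```

View pics/w5.png

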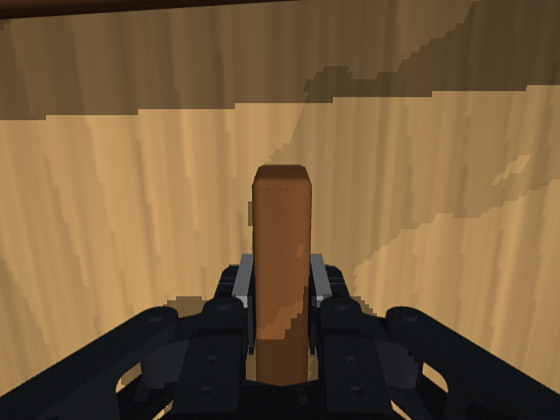

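View pics/t5z.png

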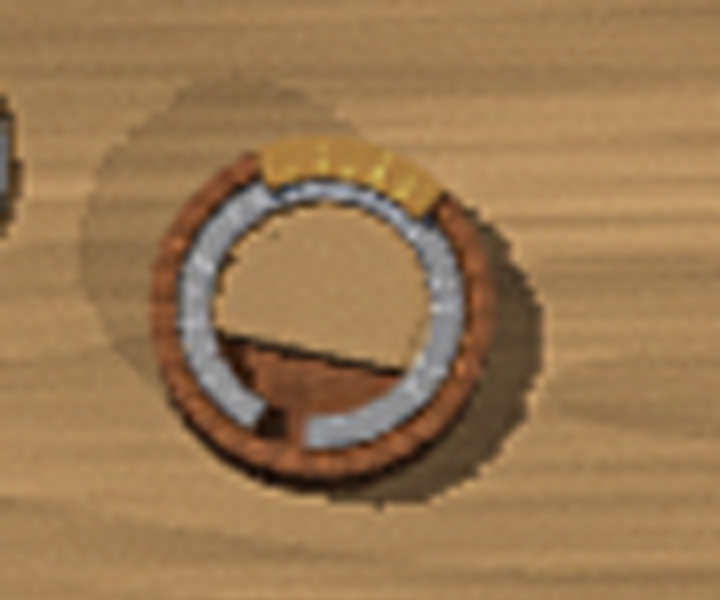

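```bash
cat > ov.py <<'E'
from h import *
def ov(imgname,camk,c,front,split,out,box,f,zr=.037,ringc=None):
    im=cv2.imread(imgname); u0,u1,v0,v1=box
    a=cv2.resize(im[v0:v1,u0:u1],None,fx=f,fy=f,interpolation=cv2.INTER_CUBIC)
    def P(p):
        q=w2px(camk,p); return (int(round((q[0]+.5-u0)*f-.5)),int(round((q[1]+.5-v0)*f-.5)))
    def circ(cc,r,z,col,a0=0,a1=360):
        pts=np.array([P([cc[0]+r*np.cos(t),cc[1]+r*np.sin(t),z]) for t in np.radians(np.linspace(a0,a1,90))]); cv2.polylines(a,[pts],False,col,1)
    rc=c if ringc is None else ringc
    circ(c,.057,.0385,(0,255,0)); circ(c,.049,.0385,(0,255,0)); 
    circ(rc,.047,zr,(255,0,0),split+12.5,split+347.5); circ(rc,.037,zr,(255,0,0),split+12.5,split+347.5)
    for t in (split+12.5,split-12.5): 
        t=np.radians(t); cv2.line(a,P([rc[0]+.037*np.cos(t),rc[1]+.037*np.sin(t),zr]),P([rc[0]+.047*np.cos(t),rc[1]+.047*np.sin(t),zr]),(0,0,255),1)
    t=np.radians(front); fx,fy=np.cos(t),np.sin(t)
    w=np.sqrt(.049**2-.014**2)
    cv2.line(a,P([c[0]+.014*fx-w*fy,c[1]+.014*fy+w*fx,.032]),P([c[0]+.014*fx+w*fy,c[1]+.014*fy-w*fx,.032]),(255,255,0),1)
    cv2.imwrite(out,a)
E
python3 - <<'E'
from ov import *
ov('pics/t5.png',cal('top'),(.675,-.025),170,163,'pics/o1.png',(255,335,132,206),9)
snap('side','s5'); print(w2px(cal('side'),(.675,-.025,.037)))
ov('pics/s5.png',cal('side'),(.675,-.025),170,163,'pics/o2.png',(225,290,185,240),10)
E
```

```text
[254.74879732 208.44982512]
```

View pics/o1.png

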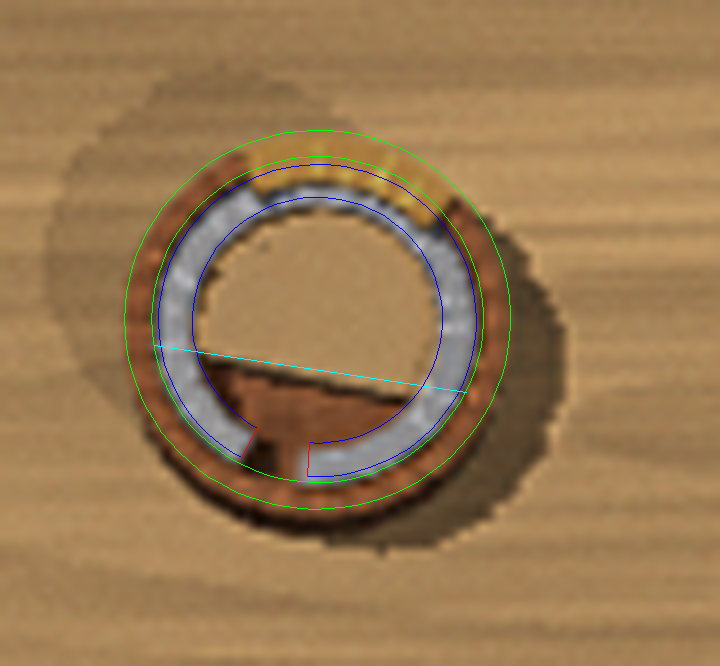

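View pics/o2.png

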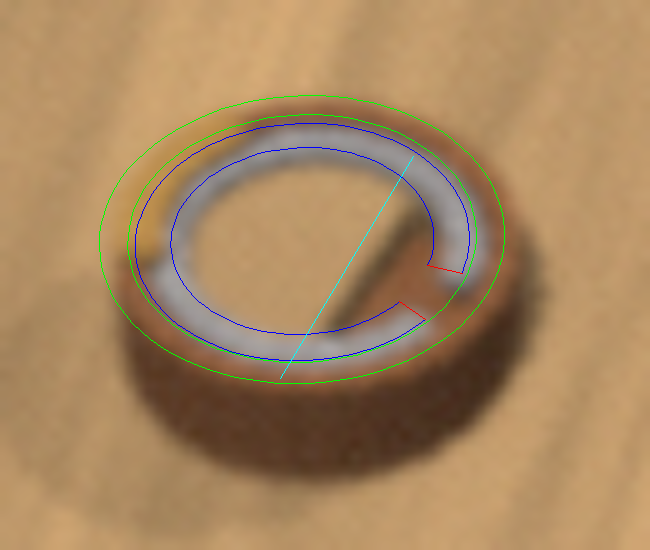

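```bash
python3 -c "
from h import *
plan([.4694,.160,.167],0,2,g=1)
plan([.5413,-.0419,.167],98,13,g=1)"
```

```text
[[-0.3, -0.0, 0.001, 0.0, 0.001, 0.0, 1.0], [-0.299, -0.0, -0.0, 0.0, 0.001, 0.0, 1.0]]
end [0.4694 0.16   0.167 ] maxmm 45.00024999930555 maxdeg 0.09
[[-0.046, -0.104, 0.037, -0.084, 0.0, 0.0, 1.0], [-0.046, -0.107, 0.023, -0.084, 0.0, 0.0, 1.0], [-0.046, -0.11, 0.009, -0.084, 0.0, 0.0, 1.0], [-0.046, -0.11, -0.006, -0.084, 0.0, 0.0, 1.0], [-0.046, -0.108, -0.02, -0.084, 0.0, 0.0, 1.0]]
[[-0.046, -0.104, -0.034, -0.084, 0.0, 0.0, 1.0], [-0.046, -0.099, -0.048, -0.084, 0.0, 0.0, 1.0], [-0.046, -0.092, -0.06, -0.083, 0.0, 0.0, 1.0], [-0.046, -0.083, -0.072, -0.084, 0.0, 0.0, 1.0], [-0.046, -0.073, -0.082, -0.083, 0.0, 0.0, 1.0]]
[[-0.046, -0.062, -0.091, -0.084, 0.0, 0.001, 1.0], [-0.046, -0.049, -0.099, -0.083, 0.0, 0.0, 1.0], [-0.046, -0.036, -0.104, -0.084, 0.0, 0.001, 1.0]]
end [ 0.5413 -0.0419  0.167 ] maxmm 17.948676831454737 maxdeg 7.560535695306253
```

>>> {"api": "apply_moves", "payload": {
  "increments": [
    [-0.1, 0, 0, 0, 0, 0, 1],
    [-0.25, 0, 0, 0, 0, 0, 1],
    [-0.25, 0, 0, 0, 0, 0, 1],
    [0, -0.104, 0.037, -0.084, 0, 0, 1],
    [0, -0.107, 0.023, -0.084, 0, 0, 1]
  ]
}}

```text
clock: 8.0
ee_pos: [0.4797, 0.1289, 0.1667]
tool_rot: [-0.095, 0.7, 0.095, 0.701]
force: [0.1, -1.1, 0.1]
opening: 0.0189
```

>>> {"api": "apply_moves", "payload": {
  "increments": [
    [0, -0.11, 0.009, -0.084, 0, 0, 1],
    [0, -0.11, -0.006, -0.084, 0, 0, 1],
    [0, -0.108, -0.02, -0.084, 0, 0, 1],
    [0, -0.104, -0.034, -0.084, 0, 0, 1],
    [0, -0.099, -0.048, -0.084, 0, 0, 1]
  ]
}}

```text
clock: 8.62
ee_pos: [0.5072, 0.051, 0.1659]
tool_rot: [-0.316, 0.632, 0.317, 0.632]
force: [0.4, -0.7, 0.3]
opening: 0.0188
```

>>> {"api": "apply_moves", "payload": {
  "increments": [
    [0, -0.092, -0.06, -0.083, 0, 0, 1],
    [0, -0.083, -0.072, -0.084, 0, 0, 1],
    [0, -0.073, -0.082, -0.083, 0, 0, 1],
    [0, -0.062, -0.091, -0.084, 0, 0, 1],
    [0, -0.049, -0.099, -0.083, 0, 0, 1]
  ]
}}

```text
clock: 9.25
ee_pos: [0.5349, -0.0267, 0.1659]
tool_rot: [-0.503, 0.497, 0.503, 0.497]
force: [0.4, 0.8, -0.5]
opening: 0.0195
```

>>> {"api": "apply_moves", "payload": {
  "increments": [
    [0, -0.036, -0.104, -0.084, 0, 0, 1],
    [0, 0, 0, 0, 0, 0, 1]
  ]
}}

```text
clock: 9.5
ee_pos: [0.5408, -0.0425, 0.1659]
tool_rot: [0.533, -0.465, -0.533, -0.465]
force: [0.4, -0.1, -0.5]
opening: 0.019
```

```bash
python3 - <<'E'
from h import *
s=robot.state(); M=R.from_quat(s['tool_rot']).as_matrix();print(s['clock'],s['ee_pos'],s['opening'],s['force'],M.round(3)); 
snap('wrist','w6');snap('side','s6');snap('top','t6')
for c in ['side','top']: print(c,[(np.round(d['location'],3).tolist(),round(d['conf'],2)) for d in models.mark_of(c,'pick_toe')])
E
```

```text
9.5 [ 0.54080747 -0.04252634  0.16588272] 0.019021851353531537 [ 0.38482268 -0.09658973 -0.51810441] [[-0.    -0.991 -0.137]
 [-0.    -0.137  0.991]
 [-1.     0.    -0.   ]]
side [([0.65, -0.027, 0.093], 0.68)]
top []
```

View pics/s6.png

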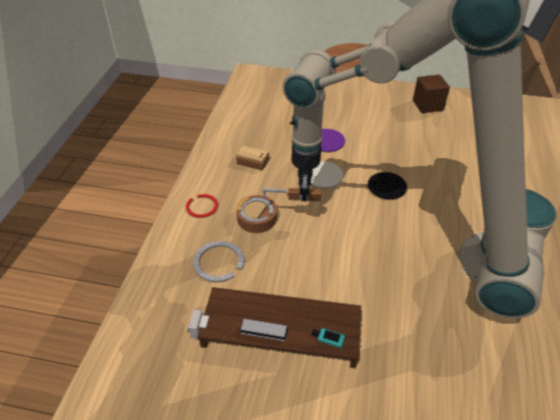

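View pics/t6.png

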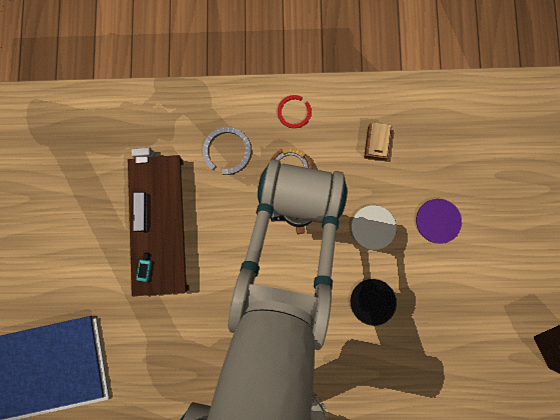

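View pics/w6.png

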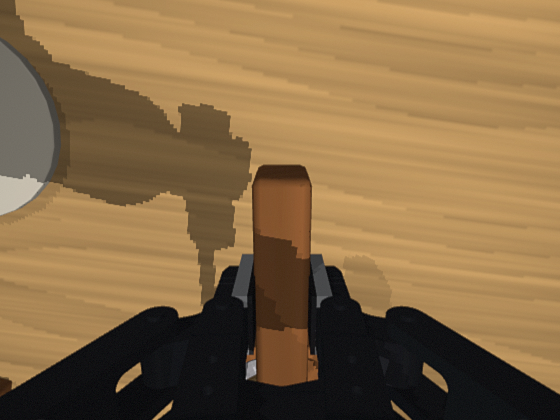

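>>> {"api": "apply_moves", "payload": {
  "increments": [
    [0.15, 0, 0, 0, 0, 0, 1],
    [0.13, 0, 0, 0, 0, 0, 1],
    [0, 0, 0, 0, 0, 0, 1]
  ]
}}

```text
clock: 10.12
ee_pos: [0.5394, -0.0411, 0.1228]
tool_rot: [-0.533, 0.464, 0.535, 0.463]
force: [0.1, 0.2, -0.0]
opening: 0.0189
```

```bash
python3 - <<'E'
from ov import *
s=robot.state(); M=R.from_quat(s['tool_rot']).as_matrix();print(s['clock'],s['ee_pos']); 
snap('side','s7')
k=cal('side')
def pk(x,y,z): return s['ee_pos']+M@np.array([.0771-z,-x+.0006,y])
for p in [(114,0,28),(110,0,3.2),(110,0,0),(100,0,3.2),(45,0,30)]:
    q=np.array(p)/1000; w=pk(*q); print(p,w.round(4),w2px(k,w).round(1))
for n,c in [('a',(.672,-.022)),('b',(.670,-.020))]:
    ov('pics/s7.png',k,c,168,163,f'pics/o3{n}.png',(225,290,180,240),10)
E
```

```text
10.125 [ 0.53942659 -0.04108995  0.12284406]
(114, 0, 28) [ 0.6515 -0.0252  0.0733] [262.6 200.4]
(110, 0, 3.2) [ 0.6475 -0.0257  0.0486] [264.2 206.8]
(110, 0, 0) [ 0.6475 -0.0257  0.0454] [264.3 207.6]
(100, 0, 3.2) [ 0.6376 -0.0271  0.0486] [267.8 207. ]
(45, 0, 30) [ 0.5832 -0.0348  0.0756] [287.5 201. ]
```

View pics/o3a.png

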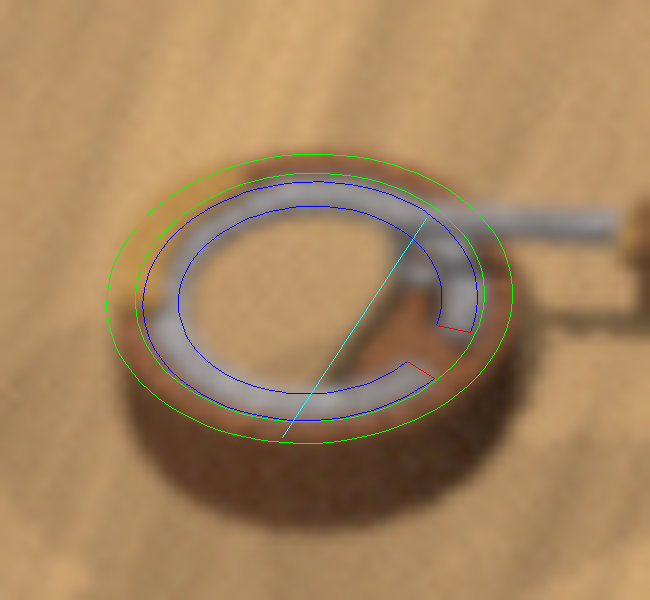

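View pics/o3b.png

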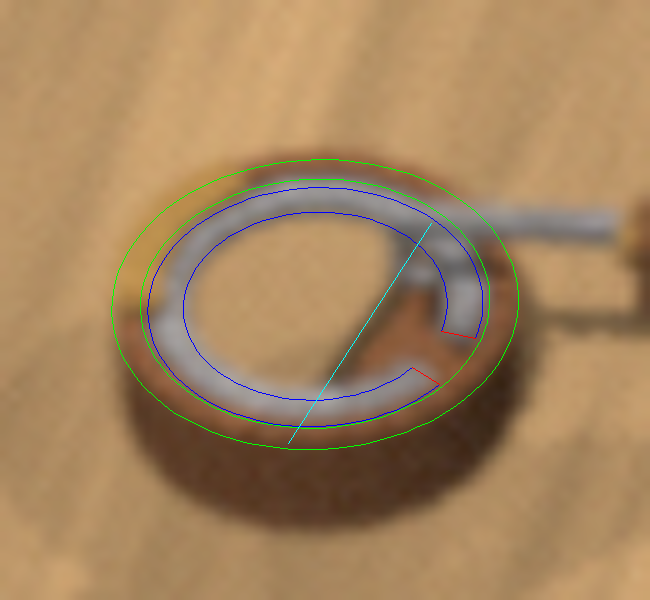

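>>> {"api": "apply_moves", "payload": {
  "increments": [
    [0.04, 0, 0, 0, 0, 0, 1],
    [0.04, 0, 0, 0, 0, 0, 1],
    [0.04, 0, 0, 0, 0, 0, 1],
    [0.04, 0, 0, 0, 0, 0, 1],
    [0, 0, 0, 0, 0, 0, 1]
  ]
}}

```text
clock: 10.8
ee_pos: [0.5403, -0.0418, 0.0994]
tool_rot: [-0.533, 0.464, 0.534, 0.464]
force: [-1.3, -0.5, -1.6]
opening: 0.0191
```

```bash
python3 - <<'E'
from ov import *
s=robot.state(); M=R.from_quat(s['tool_rot']).as_matrix();print(s['clock'],s['ee_pos'],s['force'],s['ft_torque']); 
snap('side','s8')
k=cal('side')
def pk(x,y,z): return s['ee_pos']+M@np.array([.0771-z,-x+.0006,y])
for p in [(114,0,28),(110,0,3.2),(110,0,0),(100,0,3.2),(45,0,30)]:
    q=np.array(p)/1000; w=pk(*q); print(p,w.round(4),w2px(k,w).round(1),((w2px(k,w)-[225,180])*10).round())
im=cv2.imread('pics/s8.png'); cv2.imwrite('pics/s8z.png',cv2.resize(im[180:240,225:300],None,fx=10,fy=10,interpolation=cv2.INTER_CUBIC))
E
```

```text
10.8 [ 0.54030375 -0.04178391  0.09940707] [-1.30646597 -0.50665425 -1.60213624] [-0.00873737 -0.08713676  0.05532384]
(114, 0, 28) [ 0.6525 -0.0259  0.0502] [262.5 206.1] [375. 261.]
(110, 0, 3.2) [ 0.6485 -0.0265  0.0254] [264.1 212.3] [391. 323.]
(110, 0, 0) [ 0.6485 -0.0265  0.0222] [264.1 213.1] [391. 331.]
(100, 0, 3.2) [ 0.6386 -0.0279  0.0254] [267.6 212.5] [426. 325.]
(45, 0, 30) [ 0.5842 -0.0356  0.0522] [287.2 206.7] [622. 267.]
```

View pics/s8z.png

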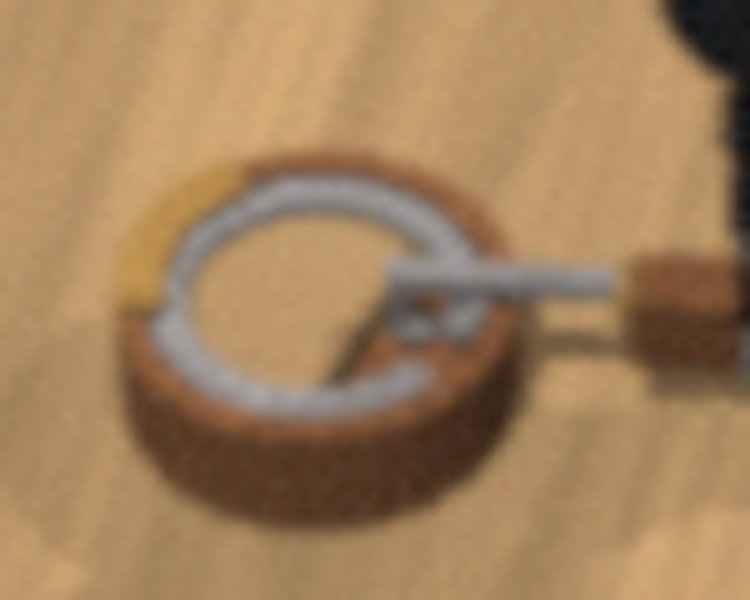

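>>> {"api": "apply_moves", "payload": {
  "increments": [
    [0, 0.027, 0, 0, 0, 0, 1],
    [0, 0.027, 0, 0, 0, 0, 1],
    [-0.022, 0, 0, 0, 0, 0, 1],
    [-0.022, 0, 0, 0, 0, 0, 1],
    [0, 0, 0, 0, 0, 0, 1]
  ]
}}

```text
clock: 11.48
ee_pos: [0.533, -0.043, 0.1071]
tool_rot: [0.534, -0.464, -0.533, -0.464]
force: [0.5, 0.4, -1.5]
opening: 0.0191
```

```bash
python3 - <<'E'
from ov import *
s=robot.state(); print(s['clock'],s['ee_pos'],s['force'],s['ft_torque']); 
snap('side','s9')
im=cv2.imread('pics/s9.png'); cv2.imwrite('pics/s9z.png',cv2.resize(im[180:240,225:300],None,fx=10,fy=10,interpolation=cv2.INTER_CUBIC))
E
```

```text
11.475 [ 0.5330152  -0.04300416  0.10709238] [ 0.49165906  0.43227954 -1.54358948] [ 0.02545056  0.08774931 -0.02672211]
```

View pics/s9z.png

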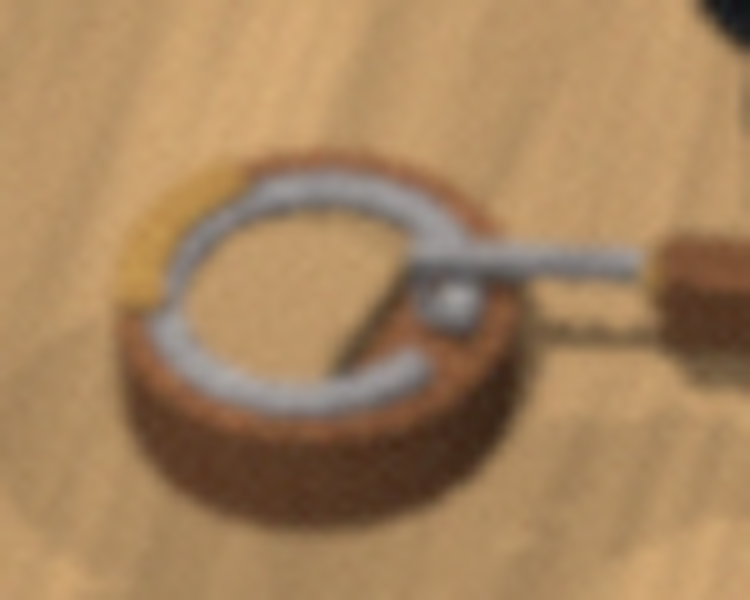

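>>> {"api": "apply_moves", "payload": {
  "increments": [
    [-0.03, 0, 0, 0, 0, 0, 1],
    [-0.03, 0, 0, 0, 0, 0, 1],
    [0, 0, 0, 0, 0, 0, 1]
  ]
}}

```text
clock: 11.9
ee_pos: [0.5329, -0.043, 0.116]
tool_rot: [0.534, -0.464, -0.534, -0.464]
force: [-0.5, -0.0, -2.6]
opening: 0.019
```

```bash
python3 - <<'E'
from ov import *
s=robot.state(); print(s['clock'],s['ee_pos'],s['force'],s['ft_torque']); 
snap('side','s10')
im=cv2.imread('pics/s10.png'); cv2.imwrite('pics/s10z.png',cv2.resize(im[180:240,225:300],None,fx=10,fy=10,interpolation=cv2.INTER_CUBIC))
E
```

```text
11.9 [ 0.53288095 -0.04298394  0.1160405 ] [-0.48377878 -0.00406221 -2.56058216] [-0.04250544  0.07068041  0.01569202]
```

View pics/s10z.png

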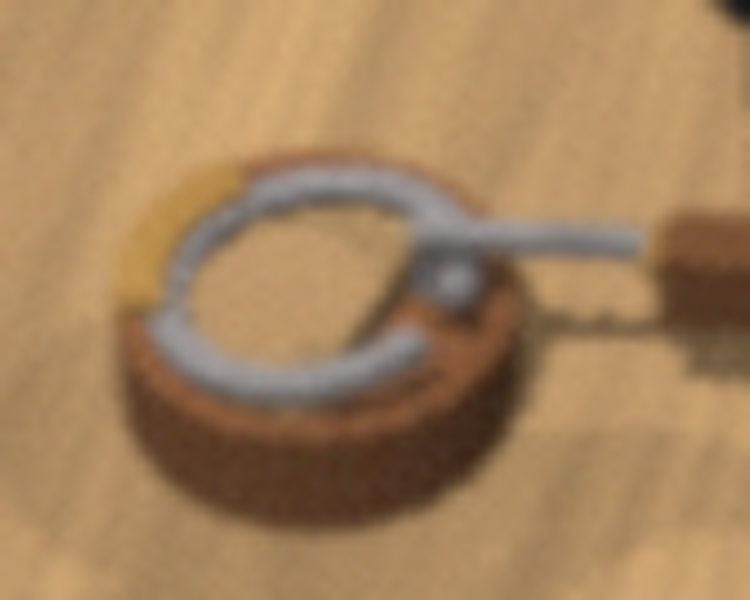

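>>> {"api": "apply_moves", "payload": {
  "increments": [
    [0, 0.035, 0, 0, 0, 0, 1],
    [0, 0.035, 0, 0, 0, 0, 1],
    [0, 0, 0, 0, 0, 0, 1]
  ]
}}

```text
clock: 12.32
ee_pos: [0.5213, -0.0444, 0.1156]
tool_rot: [-0.533, 0.464, 0.534, 0.464]
force: [-0.6, 0.4, -0.9]
opening: 0.0191
```

```bash
python3 - <<'E'
from ov import *
s=robot.state(); print(s['clock'],s['ee_pos'],s['force'],s['ft_torque']); 
snap('side','s11')
im=cv2.imread('pics/s11.png'); cv2.imwrite('pics/s11z.png',cv2.resize(im[180:240,225:300],None,fx=10,fy=10,interpolation=cv2.INTER_CUBIC))
E
```

```text
12.325 [ 0.52131896 -0.04440143  0.11558136] [-0.64060012  0.35685396 -0.89022493] [0.07461357 0.08651322 0.03693777]
```

View pics/s11z.png

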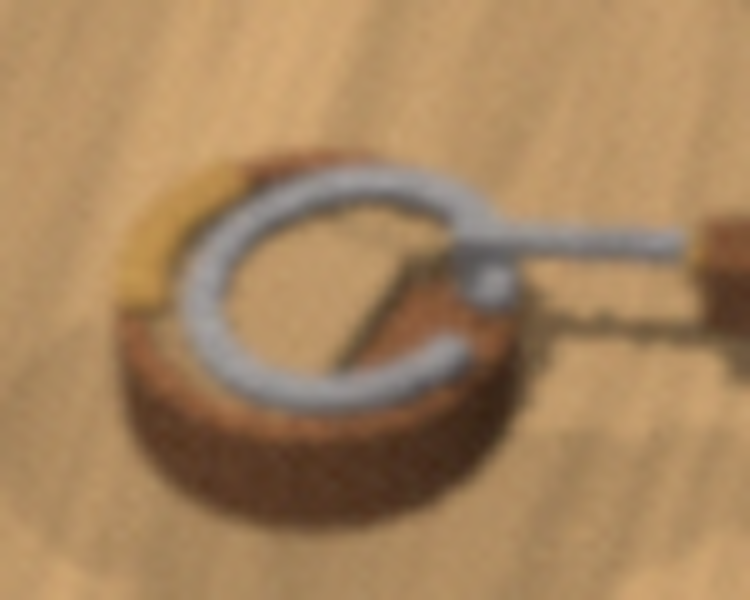

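>>> {"api": "apply_moves", "payload": {
  "increments": [
    [-0.01, 0.045, 0, 0, 0, 0, 1],
    [-0.01, 0.045, 0, 0, 0, 0, 1],
    [-0.01, 0.045, 0, 0, 0, 0, 1],
    [0, 0.045, 0, 0, 0, 0, 1],
    [0, 0, 0, 0, 0, 0, 1]
  ]
}}

```text
clock: 13.0
ee_pos: [0.4948, -0.0482, 0.1202]
tool_rot: [-0.534, 0.464, 0.534, 0.464]
force: [0.7, 0.9, -0.6]
opening: 0.0192
```

```bash
python3 - <<'E'
from ov import *
s=robot.state(); print(s['clock'],s['ee_pos'],s['force'],s['ft_torque']); 
snap('side','s12')
im=cv2.imread('pics/s12.png'); cv2.imwrite('pics/s12z.png',cv2.resize(im[180:240,225:300],None,fx=10,fy=10,interpolation=cv2.INTER_CUBIC))
E
```

```text
13.0 [ 0.49476833 -0.0481733   0.12015735] [ 0.71147436  0.87046943 -0.56468924] [0.00404444 0.05794537 0.05035706]
```

View pics/s12z.png

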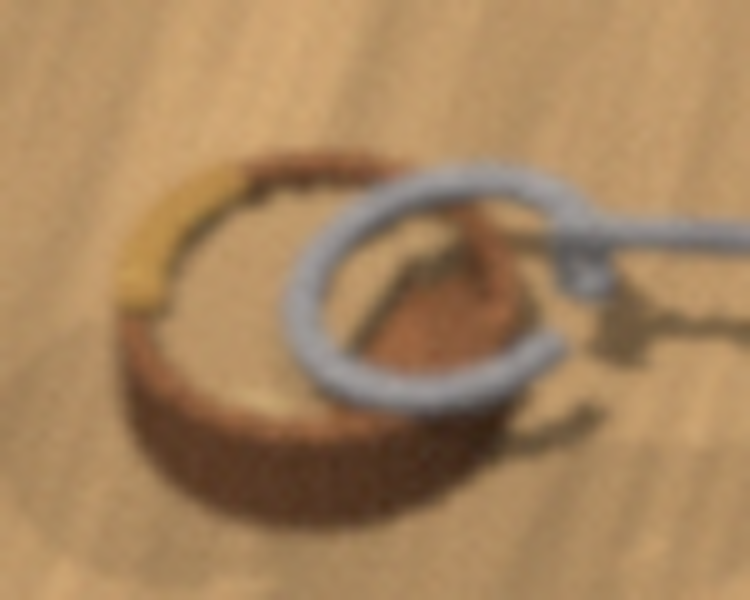

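>>> {"api": "apply_moves", "payload": {
  "increments": [
    [0.02, 0, 0, 0, 0, 0, 1],
    [0.025, 0, 0, 0, 0, 0, 1],
    [0.025, 0, 0, 0, 0, 0, 1],
    [0.02, 0, 0, 0, 0, 0, 1],
    [0, 0, 0, 0, 0, 0, 1]
  ]
}}

```text
clock: 13.68
ee_pos: [0.4954, -0.0481, 0.1063]
tool_rot: [-0.534, 0.464, 0.534, 0.464]
force: [0.2, 0.4, -1.5]
opening: 0.019
```

```bash
python3 - <<'E'
from ov import *
s=robot.state(); print(s['clock'],s['ee_pos'],s['force'],s['ft_torque']); 
snap('side','s13')
im=cv2.imread('pics/s13.png'); cv2.imwrite('pics/s13z.png',cv2.resize(im[180:240,225:300],None,fx=10,fy=10,interpolation=cv2.INTER_CUBIC))
E
```

```text
13.675 [ 0.49543242 -0.04814561  0.10628222] [ 0.18075728  0.41306419 -1.49852387] [0.04412276 0.025621   0.03473094]
```

View pics/s13z.png

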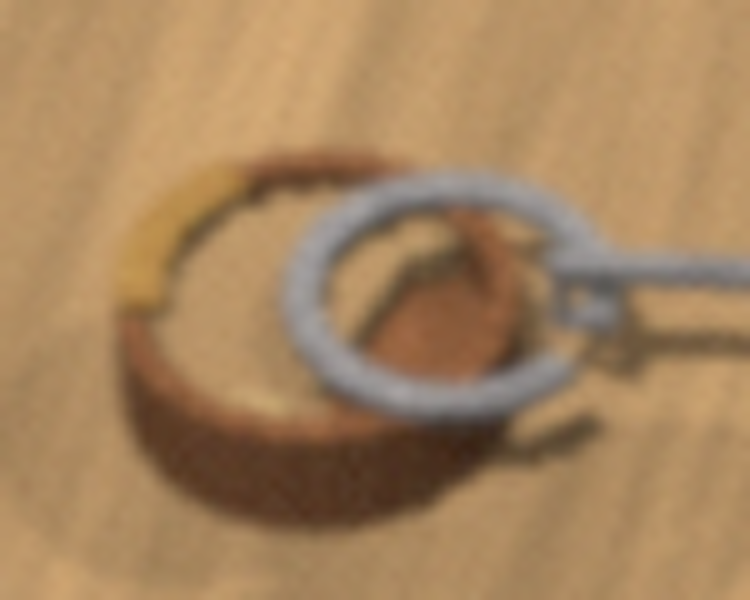

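```bash
python3 - <<'E'
from ov import *
s=robot.state(); M=R.from_quat(s['tool_rot']).as_matrix()
k=cal('side')
ov('pics/s13.png',k,(.670,-.021),168,163,'pics/o4.png',(225,300,180,240),10,zr=.043,ringc=(.633,-.026))
im=cv2.imread('pics/o4.png')
for off,col in [(0,(0,255,255)),(.017,(255,0,255))]:
  def pk(x,y,z): return s['ee_pos']+M@np.array([.0771-z,-x+.0006,y+off])
  for p in [(110,0,25),(110,0,3.2),(100,0,3.2)]:
    q=(w2px(k,pk(*(np.array(p)/1000)))-[225,180]+.5)*10; cv2.circle(im,(int(q[0]),int(q[1])),4,col,1)
cv2.imwrite('pics/o4.png',im)
E
```

```text
(no output)
```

View pics/o4.png

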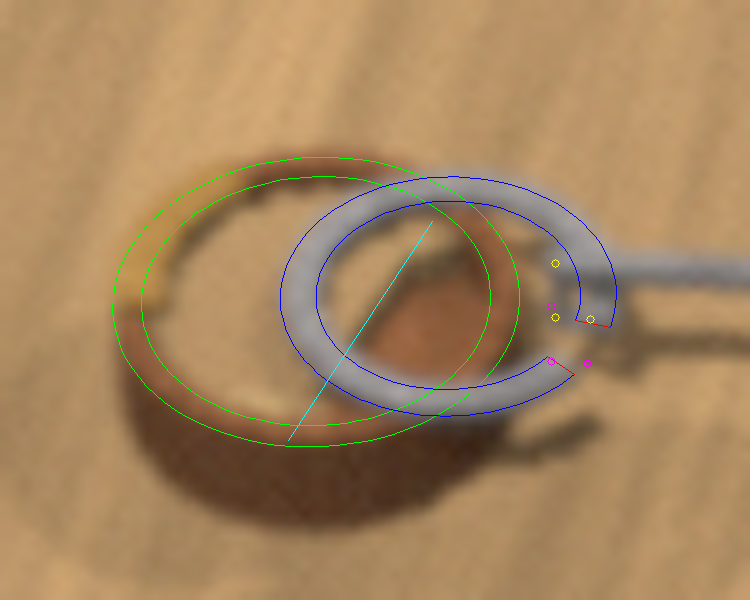

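>>> {"api": "apply_moves", "payload": {
  "increments": [
    [0, 0, 0.04, 0, 0, 0, 1],
    [0, 0, 0.045, 0, 0, 0, 1],
    [0, 0, 0.04, 0, 0, 0, 1],
    [0, 0, 0, 0, 0, 0, 1],
    [-0.04, 0, 0, 0, 0, 0, 1]
  ]
}}

```text
clock: 14.35
ee_pos: [0.4927, -0.0295, 0.1126]
tool_rot: [-0.534, 0.464, 0.534, 0.463]
force: [0.6, -0.5, -0.6]
opening: 0.019
```

```bash
python3 - <<'E'
from ov import *
s=robot.state(); M=R.from_quat(s['tool_rot']).as_matrix()
print(s['clock'],s['ee_pos'],s['force'],s['ft_torque']); 
k=cal('side'); snap('side','s14')
ov('pics/s14.png',k,(.670,-.021),168,163,'pics/o5.png',(225,300,180,240),10,zr=.043,ringc=(.633,-.026))
E
```

```text
14.35 [ 0.49266523 -0.02947359  0.1125684 ] [ 0.6334096  -0.51621121 -0.56483008] [ 0.00102289  0.02714378 -0.02791158]
```

View pics/o5.png

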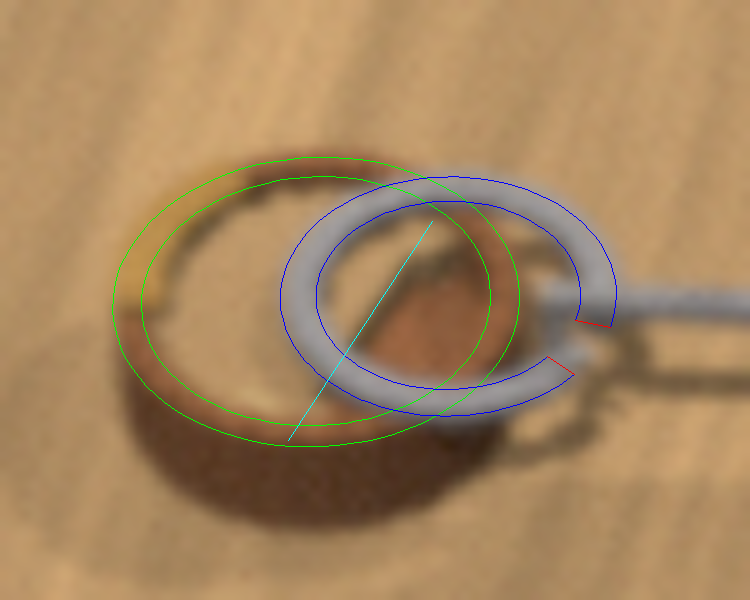

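>>> {"api": "apply_moves", "payload": {
  "increments": [
    [-0.04, 0, 0, 0, 0, 0, 1],
    [-0.05, 0, 0, 0, 0, 0, 1],
    [-0.1, 0, 0, 0, 0, 0, 1],
    [-0.1, 0, 0, 0, 0, 0, 1],
    [0, 0, 0, 0, 0, 0, 1]
  ]
}}

```text
clock: 15.02
ee_pos: [0.4938, -0.0299, 0.1575]
tool_rot: [0.535, -0.463, -0.533, -0.464]
force: [-0.5, -1.0, -1.0]
opening: 0.0188
```

```bash
python3 - <<'E'
from ov import *
s=robot.state(); M=R.from_quat(s['tool_rot']).as_matrix()
print(s['clock'],s['ee_pos'],s['force'],s['ft_torque']); 
k=cal('side'); snap('side','s15')
ov('pics/s15.png',k,(.670,-.021),168,163,'pics/o6.png',(225,300,180,240),10,zr=.043,ringc=(.633,-.026))
E
```

```text
15.025 [ 0.49384268 -0.02989587  0.15751166] [-0.53661459 -0.96519555 -0.95922942] [-0.05639209 -0.01099041 -0.00075541]
```

View pics/o6.png

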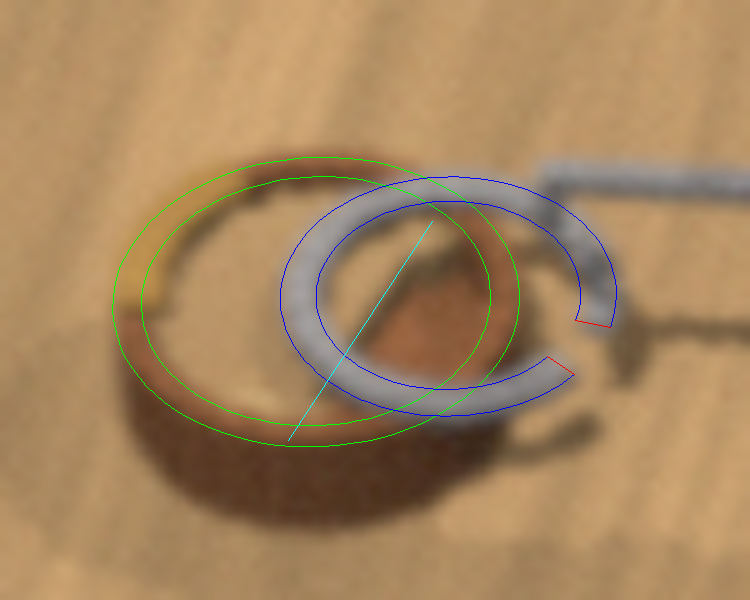

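View pics/s15.png

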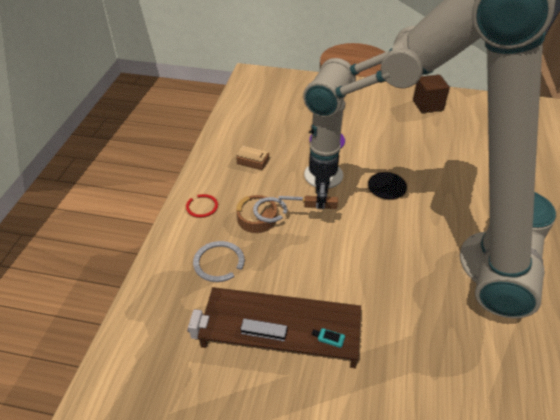

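```bash
python3 -c "
from h import *
plan([.44,.12,.155],98,4,g=1)
plan([.44,.12,.0775],98,3,g=1)"
```

```text
[[0.003, 0.053, 0.26, 0.0, -0.0, 0.0, 1.0], [0.003, 0.053, 0.259, 0.0, -0.0, 0.0, 1.0], [0.002, 0.053, 0.26, 0.0, -0.0, 0.0, 1.0], [0.003, 0.053, 0.259, 0.0, -0.0, 0.001, 1.0]]
end [0.44   0.12   0.1549] maxmm 39.804585163018594 maxdeg 0.09
[[0.176, 0.071, 0.346, 0.0, -0.0, 0.0, 1.0], [0.176, 0.071, 0.346, 0.0, -0.0, 0.0, 1.0], [0.175, 0.071, 0.346, 0.0, -0.0, 0.001, 1.0]]
end [0.44   0.1199 0.0775] maxmm 59.19453099738184 maxdeg 0.09
```

>>> {"api": "apply_moves", "payload": {
  "increments": [
    [0, 0.053, 0.26, 0, 0, 0, 1],
    [0, 0.053, 0.26, 0, 0, 0, 1],
    [0, 0.053, 0.26, 0, 0, 0, 1],
    [0, 0.053, 0.26, 0, 0, 0, 1],
    [0.2, 0, 0, 0, 0, 0, 1]
  ]
}}

```text
clock: 15.7
ee_pos: [0.4397, 0.1226, 0.1268]
tool_rot: [0.535, -0.462, -0.534, -0.464]
force: [0.5, -0.5, -1.6]
opening: 0.0191
```

>>> {"api": "apply_moves", "payload": {
  "increments": [
    [0.18, 0, 0, 0, 0, 0, 1],
    [0.1, 0, 0, 0, 0, 0, 1],
    [0.03, 0, 0, 0, 0, 0, 1],
    [0, 0, 0, 0, 0, 0, 1]
  ]
}}

```text
clock: 16.2
ee_pos: [0.4396, 0.1203, 0.0794]
tool_rot: [-0.534, 0.464, 0.534, 0.464]
force: [-0.2, -0.3, -1.3]
opening: 0.0192
```

```bash
python3 - <<'E'
from h import *
s=robot.state(); print(s['clock'],s['ee_pos'],s['force'],s['ft_torque'],s['joint_pos'].round(2)); snap('side','s16')
E
```

```text
16.2 [0.43959083 0.12033038 0.07941637] [-0.21619831 -0.30898651 -1.26583442] [ 0.02811821  0.00899113 -0.01593775] [ 0.11  0.35  2.07 -0.    0.72 -1.6 ]
```

View pics/s16.png

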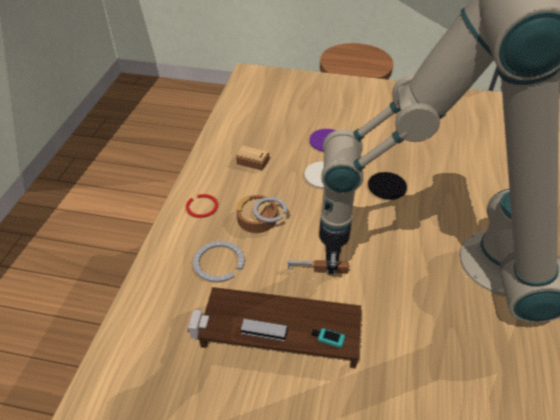

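>>> {"api": "apply_moves", "payload": {
  "increments": [
    [0.014, 0, 0, 0, 0, 0, 1],
    [0, 0, 0, 0, 0, 0, 1],
    [0, 0, 0, 0, 0, 0, 0.6],
    [0, 0, 0, 0, 0, 0, 0.2],
    [-0.2, 0, 0, 0, 0, 0, 0]
  ]
}}

```text
clock: 16.88
ee_pos: [0.4383, 0.1202, 0.1065]
tool_rot: [-0.533, 0.465, 0.535, 0.462]
force: [0.4, -0.3, -0.2]
opening: 0.0693
```

>>> {"api": "apply_moves", "payload": {
  "increments": [
    [-0.35, 0, 0, 0, 0, 0, 0],
    [-0.35, 0, 0, 0, 0, 0, 0]
  ]
}}

```text
clock: 17.12
ee_pos: [0.4393, 0.1204, 0.2139]
tool_rot: [-0.534, 0.464, 0.534, 0.464]
force: [0.8, 0.3, 0.1]
opening: 0.0852
```

```bash
python3 - <<'E'
from h import *
s=robot.state(); print(s['clock'],s['ee_pos'],s['force'],s['ft_torque'],s['opening']); snap('side','s17'); snap('wrist','w17')
plan([.595,-.04,.23],15,12)
E
```

```text
17.125 [0.43934403 0.12036246 0.2138876 ] [0.84801058 0.29769507 0.08133091] [0.05997227 0.01054838 0.00373932] 0.08515416884051356
[[-0.006, -0.071, -0.1, 0.077, 0.0, 0.001, 0.0], [-0.006, -0.083, -0.091, 0.077, 0.0, 0.001, 0.0], [-0.006, -0.093, -0.08, 0.077, 0.0, 0.0, 0.0], [-0.006, -0.102, -0.069, 0.077, 0.001, 0.0, 0.0], [-0.006, -0.11, -0.056, 0.077, 0.001, 0.001, 0.0]]
[[-0.006, -0.116, -0.042, 0.077, 0.0, 0.0, 0.0], [-0.006, -0.12, -0.028, 0.077, 0.001, 0.001, 0.0], [-0.006, -0.122, -0.013, 0.077, 0.0, 0.0, 0.0], [-0.006, -0.123, 0.002, 0.077, 0.001, 0.001, 0.0], [-0.006, -0.122, 0.016, 0.077, 0.0, 0.0, 0.0]]
[[-0.006, -0.119, 0.031, 0.076, 0.001, 0.001, 0.0], [-0.007, -0.114, 0.045, 0.077, 0.0, 0.0, 0.0]]
end [ 0.595 -0.04   0.23 ] maxmm 18.536990046930487 maxdeg 6.931168732616455
```

View pics/s17.png

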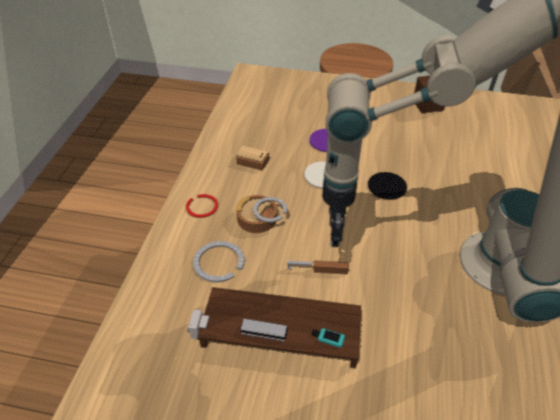

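View pics/w17.png

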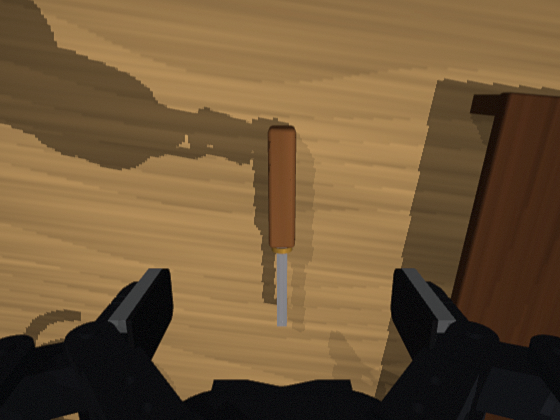

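Pick stands upright on the bare surface at (0.439, 0.120), hook end near pixel (283,325) of the wrist view. On to the ring.

>>> {"api": "apply_moves", "payload": {
  "increments": [
    [-0.006, -0.071, -0.1, 0.077, 0, 0, 0],
    [-0.006, -0.083, -0.091, 0.077, 0, 0, 0],
    [-0.006, -0.093, -0.08, 0.077, 0, 0, 0],
    [-0.006, -0.102, -0.069, 0.077, 0, 0, 0],
    [-0.006, -0.11, -0.056, 0.077, 0, 0, 0]
  ]
}}

```text
clock: 17.85
ee_pos: [0.5029, 0.0529, 0.2162]
tool_rot: [-0.37, 0.603, 0.37, 0.602]
force: [0.5, -0.8, 0.8]
opening: 0.0854
```

>>> {"api": "apply_moves", "payload": {
  "increments": [
    [-0.006, -0.116, -0.042, 0.077, 0, 0, 0],
    [-0.006, -0.12, -0.028, 0.077, 0, 0, 0],
    [-0.006, -0.122, -0.013, 0.077, 0, 0, 0],
    [-0.006, -0.123, 0.002, 0.077, 0, 0, 0],
    [-0.006, -0.122, 0.016, 0.077, 0, 0, 0]
  ]
}}

```text
clock: 18.48
ee_pos: [0.5664, -0.0141, 0.2206]
tool_rot: [-0.174, 0.686, 0.174, 0.685]
force: [0.7, 0.5, -0.4]
opening: 0.0853
```

>>> {"api": "apply_moves", "payload": {
  "increments": [
    [-0.006, -0.119, 0.031, 0.077, 0, 0, 0],
    [-0.006, -0.114, 0.045, 0.077, 0, 0, 0],
    [0, 0, 0, 0, 0, 0, 0.35]
  ]
}}

```text
clock: 18.85
ee_pos: [0.5921, -0.0412, 0.2224]
tool_rot: [-0.092, 0.701, 0.092, 0.701]
force: [-0.9, 0.6, 0.2]
opening: 0.0694
```

```bash
python3 - <<'E'
from ov import *
s=robot.state(); M=R.from_quat(s['tool_rot']).as_matrix(); print(s['clock'],s['ee_pos'],M.round(3),s['force'],s['opening']);
k=cal('wrist'); snap('wrist','w18'); np.save('kw.npy',k,allow_pickle=True)
ov('pics/w18.png',k,(.6725,-.0235),168,163,'pics/o7.png',(0,560,0,420),1,zr=.046,ringc=(.6355,-.029))
E
```

```text
18.85 [ 0.59206189 -0.04124733  0.22238913] [[-0.001 -0.257  0.966]
 [-0.     0.966  0.257]
 [-1.     0.    -0.001]] [-0.90056859  0.64959264  0.22151104] 0.06941006419048969
```

View pics/o7.png

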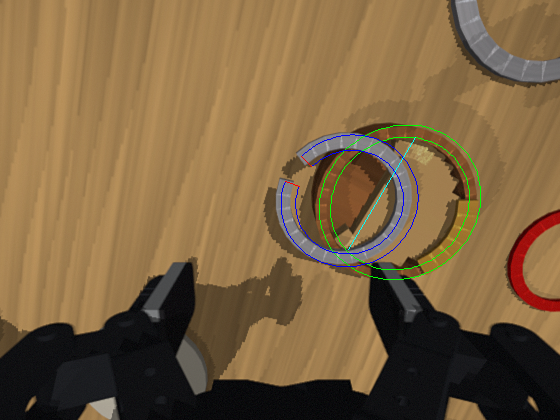

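>>> {"api": "apply_moves", "payload": {
  "increments": [
    [0.15, 0.008, 0.004, 0, 0, 0, 0.74],
    [0.2, 0, 0, 0, 0, 0, 0.74],
    [0.2, 0, 0, 0, 0, 0, 0.74],
    [0.05, 0, 0, 0, 0, 0, 0.74],
    [0, 0, 0, 0, 0, 0, 0.74]
  ]
}}

```text
clock: 19.52
ee_pos: [0.5916, -0.0388, 0.1333]
tool_rot: [-0.092, 0.701, 0.092, 0.701]
force: [-0.3, 0.9, 0.5]
opening: 0.0222
```

```bash
python3 - <<'E'
from ov import *
s=robot.state(); M=R.from_quat(s['tool_rot']).as_matrix(); print(s['clock'],s['ee_pos'],s['force'],s['opening']);
k=cal('wrist'); snap('wrist','w19'); snap('side','s19')
ov('pics/w19.png',k,(.6725,-.0235),168,163,'pics/o8.png',(0,560,0,420),1,zr=.0435,ringc=(.633,-.029))
im=cv2.imread('pics/s19.png'); cv2.imwrite('pics/s19z.png',cv2.resize(im[170:240,225:310],None,fx=8,fy=8,interpolation=cv2.INTER_CUBIC))
E
```

```text
19.525 [ 0.5915706  -0.0387938   0.13328623] [-0.29442798  0.90900792  0.51786819] 0.022164984656474828
```

View pics/o8.png

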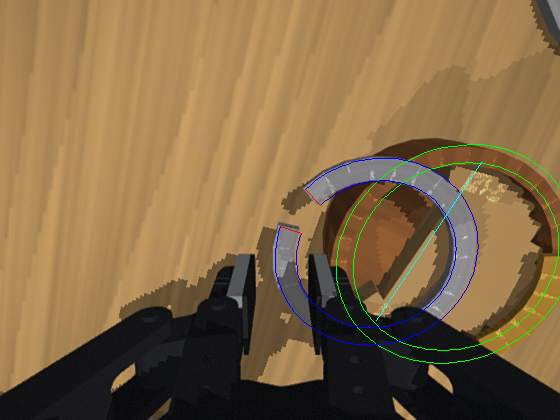

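View pics/s19z.png

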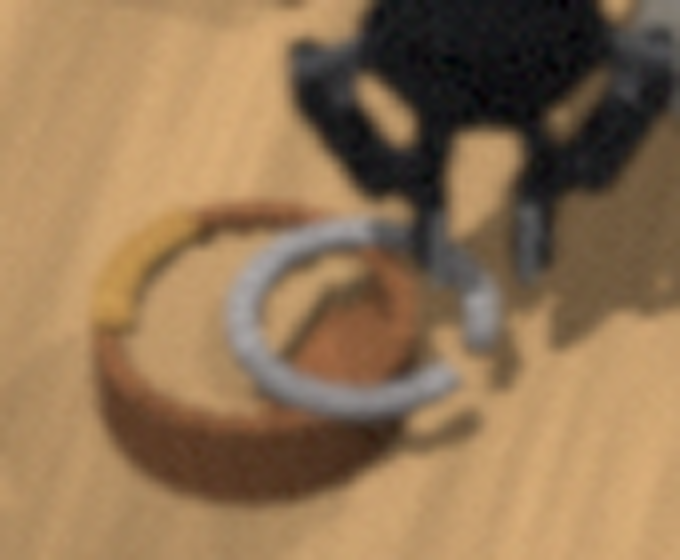

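>>> {"api": "apply_moves", "payload": {
  "increments": [
    [0.06, 0, 0, 0, 0, 0, 0.74],
    [0.06, 0, 0, 0, 0, 0, 0.74],
    [0.055, 0, 0, 0, 0, 0, 0.74],
    [0, 0, 0, 0, 0, 0, 0.74]
  ],
  "force": 40
}}

```text
clock: 20.12
ee_pos: [0.5913, -0.0392, 0.106]
tool_rot: [-0.091, 0.702, 0.092, 0.7]
force: [-0.1, 0.1, 0.4]
opening: 0.0222
```

```bash
python3 - <<'E'
from ov import *
s=robot.state(); M=R.from_quat(s['tool_rot']).as_matrix(); print(s['clock'],s['ee_pos'],s['force'],s['opening']);
snap('wrist','w20'); snap('side','s20')
im=cv2.imread('pics/s20.png'); cv2.imwrite('pics/s20z.png',cv2.resize(im[170:240,225:310],None,fx=8,fy=8,interpolation=cv2.INTER_CUBIC))
E
```

```text
20.125 [ 0.59133096 -0.03915093  0.106041  ] [-0.07822116  0.07590091  0.36956769] 0.02220799251294236
```

View pics/w20.png

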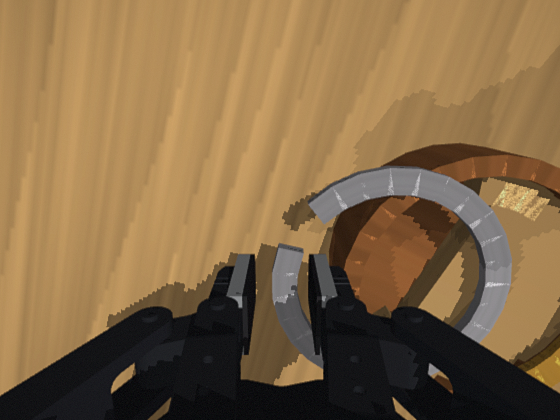

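View pics/s20z.png

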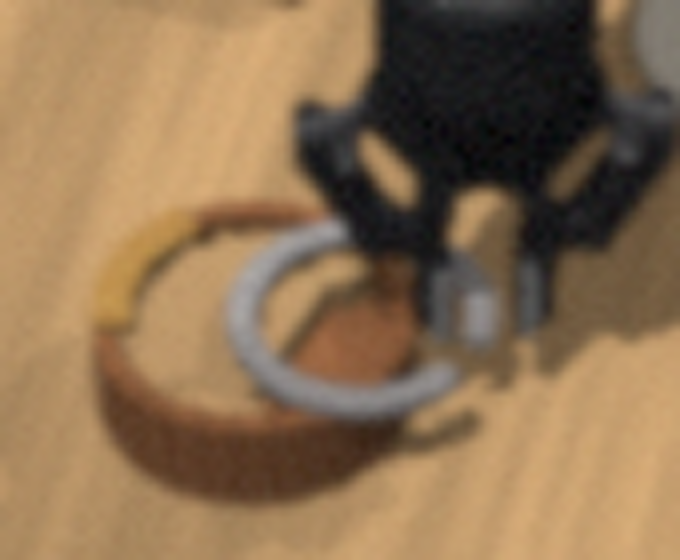

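>>> {"api": "apply_moves", "payload": {
  "increments": [
    [0, 0, 0, 0, 0, 0, 1],
    [0, 0, 0, 0, 0, 0, 1],
    [0, 0, 0, 0, 0, 0, 1],
    [-0.05, 0, 0, 0, 0, 0, 1],
    [-0.15, 0, 0, 0, 0, 0, 1]
  ]
}}

```text
clock: 20.85
ee_pos: [0.591, -0.039, 0.1366]
tool_rot: [-0.091, 0.702, 0.092, 0.7]
force: [0.9, 0.6, 0.3]
opening: 0.0086
```

>>> {"api": "apply_moves", "payload": {
  "increments": [
    [-0.2, 0, 0, 0, 0, 0, 1],
    [-0.1, 0, 0, 0, 0, 0, 1],
    [0, 0, 0, 0, 0, 0, 1]
  ]
}}

```text
clock: 21.22
ee_pos: [0.5925, -0.0393, 0.1833]
tool_rot: [-0.092, 0.7, 0.091, 0.702]
force: [-0.0, -0.1, -0.5]
opening: 0.0089
```

```bash
python3 - <<'E'
from ov import *
s=robot.state(); M=R.from_quat(s['tool_rot']).as_matrix(); print(s['clock'],s['ee_pos'],s['force'],s['opening']);
snap('wrist','w21'); snap('side','s21')
im=cv2.imread('pics/s21.png'); cv2.imwrite('pics/s21z.png',cv2.resize(im[150:230,230:330],None,fx=7,fy=7,interpolation=cv2.INTER_CUBIC))
print([(np.round(d['location'],3).tolist(),round(d['conf'],2)) for d in models.mark_of('wrist','ring')],[(np.round(d['location'],3).tolist(),round(d['conf'],2)) for d in models.mark_of('side','ring')])
E
```

```text
21.225 [ 0.59250729 -0.03928333  0.18332237] [-0.04906329 -0.13361633 -0.46306663] 0.008853074520584139
[] [([0.725, 0.153, 0.004], 0.83), ([0.84, -0.041, 0.003], 0.73), ([0.629, -0.029, 0.113], 0.64)]
```

View pics/w21.png

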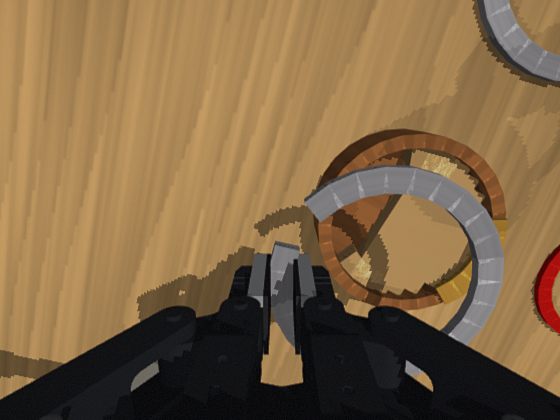

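View pics/s21z.png

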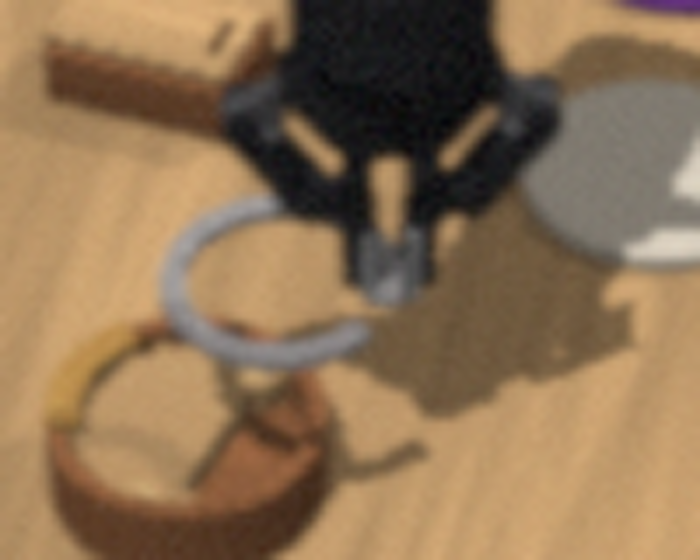

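```bash
python3 - <<'E'
from ov import *
s=robot.state(); k=cal('wrist')
im=cv2.imread('pics/w21.png')
M=R.from_quat(s['tool_rot']).as_matrix(); c=s['ee_pos']+M@np.array([0,0,.042])
print('c',c)
for r in (.037,.047):
    pts=np.array([w2px(k,[c[0]+r*np.cos(t),c[1]+r*np.sin(t),.1205]) for t in np.linspace(0,6.283,90)]).astype(int); cv2.polylines(im,[pts],True,(255,0,0),1)
cv2.imwrite('pics/o9.png',im)
# coaster fit
for cam,f in (('top','pics/t5.png'),('side','pics/s5.png')):
    kk=cal(cam); im=cv2.imread(f)
    hsv=cv2.cvtColor(im,cv2.COLOR_BGR2HSV)
    q=w2px(kk,[.514,-.248,.008]).astype(int)
    m=((hsv[...,1]<45)&(hsv[...,2]>90)).astype(np.uint8)
    n,l,st,ce=cv2.connectedComponentsWithStats(m)
    i=l[q[1],q[0]]; print(cam,q,st[i],ce[i],px2w(kk,ce[i][0],ce[i][1],.008).round(4))
    ys,xs=np.where(l==i); W=np.array([px2w(kk,x,y,.008)[:2] for x,y in zip(xs,ys)])
    (cx,cy),r=cv2.minEnclosingCircle(W.astype(np.float32)); print(cx,cy,r)
E
```

```text
c [ 0.6317914  -0.02832339  0.18074165]
top [374 226] [ 351  205   45   45 1541] [373.39390006 227.05905256] [ 0.5129 -0.2457  0.008 ]
0.5135623812675476 -0.24545207619667053 0.05954613909125328
side [322 172] [     0      0    560    420 192787] [296.7162153  240.66224382] [0.5413 0.044  0.008 ]
0.3246891498565674 -0.5283756852149963 1.387002944946289
```

View pics/o9.png

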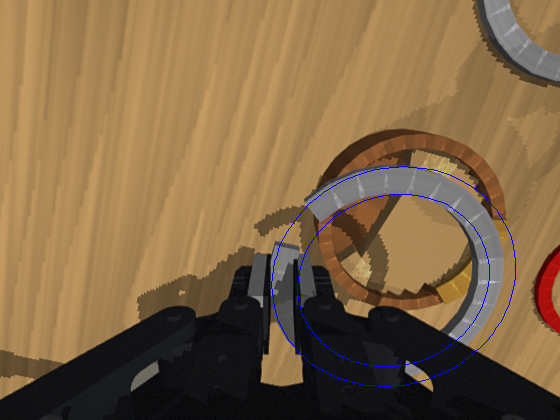

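```bash
python3 -c "
from h import *
plan([.473,-.257,.1833],15,6,g=1)"
```

```text
[[-0.002, -0.2, -0.189, -0.0, -0.0, -0.0, 1.0], [-0.003, -0.2, -0.189, -0.0, -0.0, -0.0, 1.0], [-0.002, -0.2, -0.189, -0.0, -0.0, -0.0, 1.0], [-0.003, -0.201, -0.189, -0.0, -0.0, -0.0, 1.0], [-0.002, -0.2, -0.189, -0.001, -0.001, -0.0, 1.0]]
[[-0.003, -0.2, -0.19, -0.0, -0.0, -0.001, 1.0]]
end [ 0.4729 -0.2569  0.1833] maxmm 41.38776993267456 maxdeg 0.12727922061357855
```

>>> {"api": "apply_moves", "payload": {
  "increments": [
    [0, -0.1, -0.095, 0, 0, 0, 1],
    [0, -0.18, -0.17, 0, 0, 0, 1],
    [0, -0.2, -0.189, 0, 0, 0, 1],
    [0, -0.2, -0.189, 0, 0, 0, 1],
    [0, -0.2, -0.189, 0, 0, 0, 1]
  ]
}}

```text
clock: 22.05
ee_pos: [0.5034, -0.2006, 0.1815]
tool_rot: [-0.091, 0.702, 0.091, 0.701]
force: [0.4, 0.7, -0.1]
opening: 0.0092
```

>>> {"api": "apply_moves", "payload": {
  "increments": [
    [0, -0.2, -0.189, 0, 0, 0, 1],
    [0, -0.12, -0.113, 0, 0, 0, 1],
    [0.2, 0, 0, 0, 0, 0, 1],
    [0.2, 0, 0, 0, 0, 0, 1],
    [0.1, 0, 0, 0, 0, 0, 1]
  ]
}}

```text
clock: 22.68
ee_pos: [0.4719, -0.2569, 0.1053]
tool_rot: [-0.09, 0.702, 0.092, 0.7]
force: [-0.2, -0.3, -1.0]
opening: 0.0092
```

```bash
python3 - <<'E'
from ov import *
s=robot.state(); M=R.from_quat(s['tool_rot']).as_matrix(); print(s['clock'],s['ee_pos'],s['force'],s['opening'],M.round(3));
k=cal('wrist');snap('wrist','w22'); snap('side','s22'); im=cv2.imread('pics/w22.png')
for r,z,c in [(.047,s['ee_pos'][2]-.0625,(.5135,-.246)),(.06,.008,(.5135,-.246))]:
    pts=np.array([w2px(k,[c[0]+r*np.cos(t),c[1]+r*np.sin(t),z]) for t in np.linspace(0,6.283,90)]).astype(int); cv2.polylines(im,[pts],True,(255,0,0),1)
cv2.imwrite('pics/o10.png',im)
im=cv2.imread('pics/s22.png'); cv2.imwrite('pics/s22z.png',cv2.resize(im[130:210,280:380],None,fx=7,fy=7,interpolation=cv2.INTER_CUBIC))
E
```

```text
22.675 [ 0.47194458 -0.25694693  0.10527904] [-0.22343497 -0.29624889 -0.95727758] 0.009214474673665964 [[-0.003 -0.256  0.967]
 [ 0.002  0.967  0.256]
 [-1.     0.003 -0.003]]
```

View pics/o10.png

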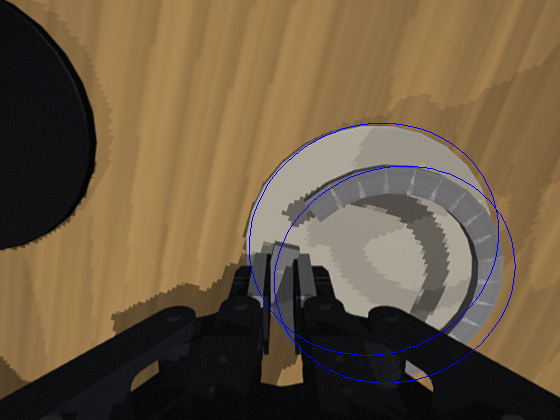

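View pics/s22z.png

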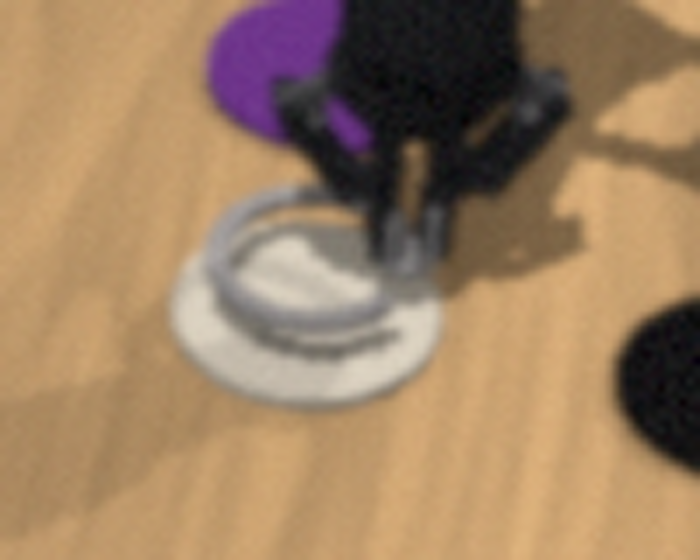

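>>> {"api": "apply_moves", "payload": {
  "increments": [
    [0.05, 0, 0, 0, 0, 0, 1],
    [0.05, 0, 0, 0, 0, 0, 1],
    [0.03, 0, 0, 0, 0, 0, 1],
    [0.015, 0, 0, 0, 0, 0, 1],
    [0, 0, 0, 0, 0, 0, 1]
  ]
}}

```text
clock: 23.4
ee_pos: [0.4738, -0.2568, 0.0853]
tool_rot: [-0.092, 0.701, 0.092, 0.701]
force: [-0.2, 0.3, -0.7]
opening: 0.0089
```

```bash
python3 - <<'E'
from ov import *
s=robot.state(); print(s['clock'],s['ee_pos'],s['force'],s['opening']);
snap('wrist','w23'); snap('side','s23')
im=cv2.imread('pics/s23.png'); cv2.imwrite('pics/s23z.png',cv2.resize(im[130:210,280:380],None,fx=7,fy=7,interpolation=cv2.INTER_CUBIC))
E
```

```text
23.4 [ 0.47379835 -0.2567733   0.08531286] [-0.16138338  0.27958095 -0.66852954] 0.00888430520976054
```

View pics/w23.png

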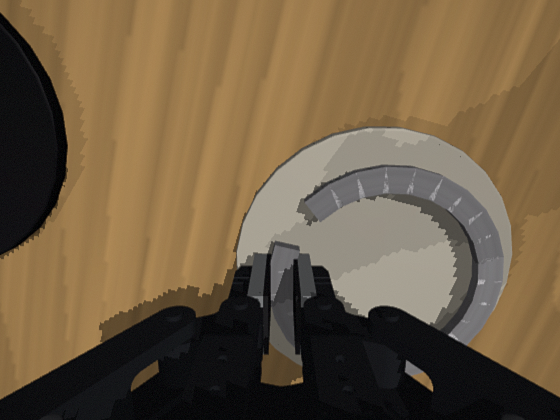

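View pics/s23z.png

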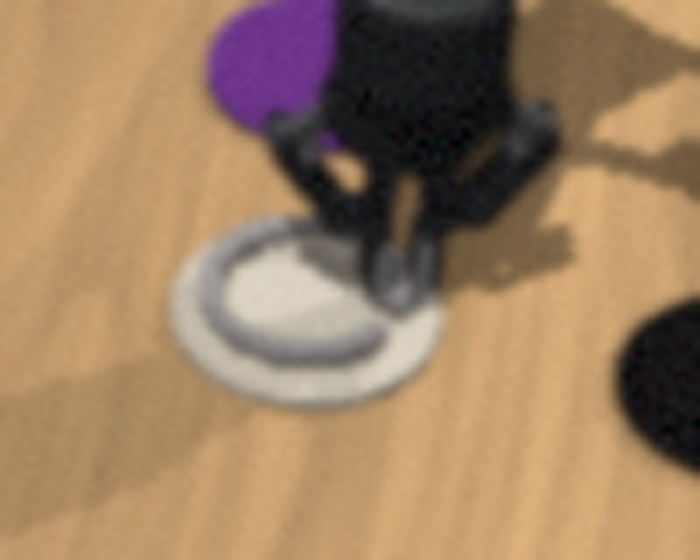

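>>> {"api": "apply_moves", "payload": {
  "increments": [
    [0.01, 0, 0, 0, 0, 0, 1],
    [0.008, 0, 0, 0, 0, 0, 1],
    [0, 0, 0, 0, 0, 0, 1]
  ]
}}

```text
clock: 23.88
ee_pos: [0.4737, -0.2568, 0.0826]
tool_rot: [-0.091, 0.701, 0.092, 0.701]
force: [-0.4, -0.3, -0.7]
opening: 0.0089
```

>>> {"api": "apply_moves", "payload": {
  "increments": [
    [0, 0, 0, 0, 0, 0, 0.85],
    [0, 0, 0, 0, 0, 0, 0.78],
    [0, 0, 0, 0, 0, 0, 0.74],
    [0, 0, 0, 0, 0, 0, 0.74]
  ]
}}

```text
clock: 24.38
ee_pos: [0.4738, -0.2569, 0.0827]
tool_rot: [-0.092, 0.701, 0.091, 0.701]
force: [-0.2, -0.5, 0.3]
opening: 0.022
```

```bash
python3 - <<'E'
from ov import *
s=robot.state(); print(s['clock'],s['ee_pos'],s['force'],s['opening']);
snap('wrist','w24'); snap('side','s24')
im=cv2.imread('pics/s24.png'); cv2.imwrite('pics/s24z.png',cv2.resize(im[130:210,280:380],None,fx=7,fy=7,interpolation=cv2.INTER_CUBIC))
E
```

```text
24.375 [ 0.4737965  -0.25688783  0.08271937] [-0.16947793 -0.47134757  0.29438914] 0.022029078804749126
```

View pics/w24.png

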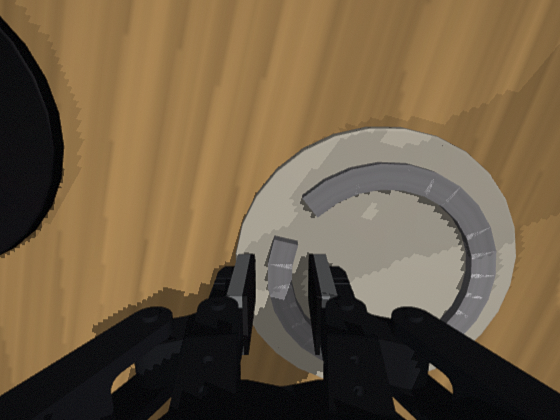

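View pics/s24z.png

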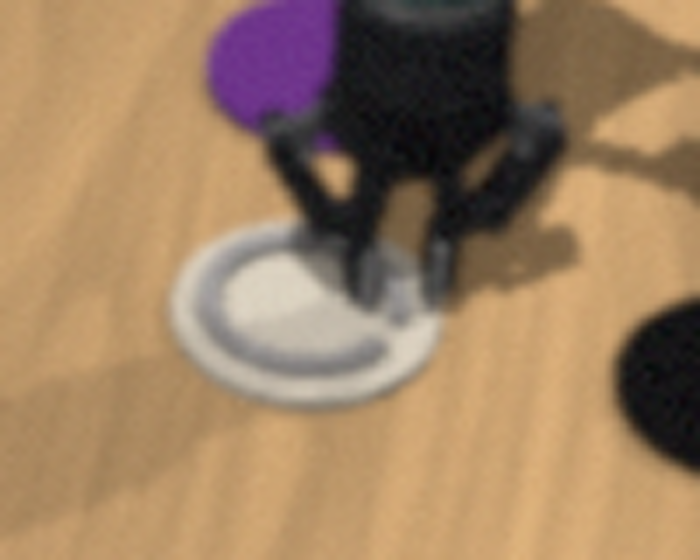

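Ring lies flat on the coaster, fingers clear on both sides (pads at u≈245 and 318, band 270–297). Retreat straight up and check.

>>> {"api": "apply_moves", "payload": {
  "increments": [
    [-0.1, 0, 0, 0, 0, 0, 0.74],
    [-0.3, 0, 0, 0, 0, 0, 0.74],
    [-0.4, 0, 0, 0, 0, 0, 0.5],
    [-0.3, -0.2, -0.2, 0, 0, 0, 0.3],
    [0, -0.3, -0.3, 0, 0, 0, 0]
  ]
}}

```text
clock: 25.1
ee_pos: [0.4229, -0.3491, 0.2536]
tool_rot: [-0.096, 0.698, 0.09, 0.704]
force: [1.5, -0.5, 0.1]
opening: 0.0757
```

>>> {"api": "apply_moves", "payload": {
  "increments": [
    [0, -0.2, -0.3, 0, 0, 0, 0],
    [0, -0.1, -0.2, 0, 0, 0, 0],
    [0, 0, 0, 0, 0, 0, 0]
  ]
}}

```text
clock: 25.48
ee_pos: [0.3586, -0.4118, 0.2487]
tool_rot: [-0.091, 0.701, 0.09, 0.701]
force: [0.8, 0.9, 0.1]
opening: 0.0853
```

```bash
python3 - <<'E'
from ov import *
s=robot.state(); print(s['clock'],s['ee_pos'],s['force'],s['opening']);
k=cal('top'); snap('top','t25'); snap('side','s25')
im=cv2.imread('pics/t25.png'); 
f=8;u0,v0=340,190
a=cv2.resize(im[v0:v0+72,u0:u0+75],None,fx=f,fy=f,interpolation=cv2.INTER_CUBIC)
for r,z,c in [(.047,.013,(.5135,-.246)),(.037,.013,(.5135,-.246)),(.06,.008,(.5135,-.246))]:
    pts=np.array([(w2px(k,[c[0]+r*np.cos(t),c[1]+r*np.sin(t),z])+.5-[u0,v0])*f for t in np.linspace(0,6.283,90)]).astype(int); cv2.polylines(a,[pts],True,(255,0,0),1)
cv2.imwrite('pics/o11.png',a)
for c in('top','side'):
  for n in ('ring','coaster','pry_pick','harmonica','tuner','slide_box'): print(c,n,[(np.round(d['location'],3).tolist(),round(d['conf'],2)) for d in models.mark_of(c,n)])
E
```

```text
25.475 [ 0.35857386 -0.41183672  0.24869098] [0.76739816 0.89699793 0.14323232] 0.08527611247689135
top ring [([0.514, -0.246, 0.006], 0.93), ([0.673, -0.026, 0.002], 0.65), ([0.843, -0.04, -0.0], 0.63)]
top coaster [([0.315, -0.235, 0.001], 0.97), ([0.512, -0.249, 0.002], 0.81), ([0.524, -0.423, 0.004], 0.73)]
top pry_pick [([0.435, 0.121, -0.001], 0.79), ([0.562, 0.367, 0.059], 0.39)]
top harmonica [([0.562, 0.369, 0.055], 0.95), ([0.712, -0.034, 0.036], 0.52), ([0.521, 0.134, 0.022], 0.36)]
top tuner [([0.407, 0.352, 0.055], 0.77)]
top slide_box [([0.739, -0.264, 0.003], 0.63), ([0.519, 0.134, 0.026], 0.42)]
side ring [([0.727, 0.149, 0.0], 0.66), ([0.511, -0.248, 0.008], 0.64), ([0.841, -0.041, -0.003], 0.61), ([0.74, -0.266, 0.003], 0.37)]
side coaster [([0.525, -0.419, -0.001], 0.88), ([0.513, -0.247, -0.005], 0.7), ([0.315, -0.237, 0.0], 0.56)]
side pry_pick [([0.546, 0.13, 0.002], 0.67), ([0.437, 0.125, 0.002], 0.56)]
side harmonica [([0.556, 0.368, 0.052], 0.75)]
side tuner [([0.407, 0.354, 0.054], 0.58)]
side slide_box [([0.742, -0.262, -0.003], 0.9), ([0.482, -0.219, 0.012], 0.7)]
```

View pics/o11.png

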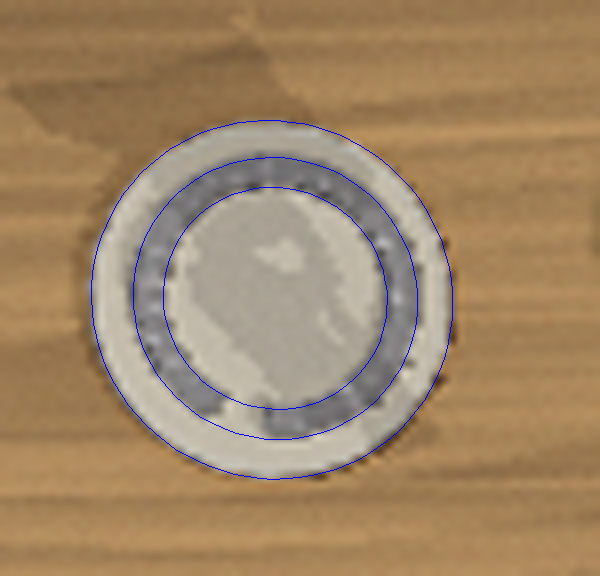

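View pics/s25.png

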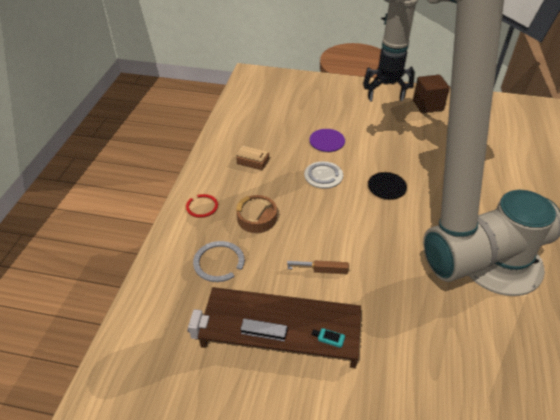

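```bash
python3 -c "
from h import *
print(robot.close_job()); print(robot.state()['clock'])"
```

```text
the job is handed in; nothing more can be done
None
the job is handed in; nothing more can be done
```

The job is done and handed in at about 26 s of the allowed 69 s; no verdict was reported.

- **Pick out of the shelf:** I drew it out about 150 mm by the shank, released it upright and clear of the shelf, then took it again by the handle.
- **Ring out of the groove:** I passed the hook down inside the ring, put the toe under the end on the ring's +y side, lifted it about 13 mm and drew it about 37 mm onto the front rim. The fingers did not touch the ring. I then slid the toe out through the split.
- **Setting down:** the pick stands upright on its handle on the bare surface, near (0.44, 0.12). I lifted the ring off the rim with the fingers and lowered it onto the white coaster.

**Last checks:**
- In the top view the ring is centred on the coaster to within about 2 mm.
- The side view shows the ring flat on the coaster and the pick upright.
- The coaster, harmonica, tuner and sliding-lid box are where they were, within the detectors' few mm.
- The gripper is empty and clear.

**Disagreements and limits:**
- Before the lift, the top and side cameras differed by 2–4 mm on the box position. I took a value in between, and the tolerances absorbed the rest.
- The ring sagged about 5° in the grip. Its near side therefore dropped a few mm when released, and it settled flat.
- The toe–ring contact during the draw could not be measured; I judged it from the side pictures.

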